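# Load the kiln setter and put the scrapers away

## Task

Clear the glazing bench: slide every test tile up out of the wooden drying rack and stand it upright in a slot of the clay kiln setter, one tile to a slot and right down on its floor, and slide every scraper blade first into a free channel of the low tool rack, fully home against the back. Never let a tile tip over, and leave the jars, lids, cup, spoon and other things where they are.

Things in the scene. Friction and masses are not known exactly. Their poses are not given: they have to be found in the camera images.
- tile0: white fluted ceramic test tile, a plate 60 wide (its x) x 8 thick (its y) x 90 high (its z), 90 g; origin at the centre of its bottom edge. At first stands upright in a slot of the drying rack. May be absent.
- tile1: white fluted ceramic test tile, a plate 60 wide (its x) x 8 thick (its y) x 90 high (its z), 90 g; origin at the centre of its bottom edge. At first stands upright in a slot of the drying rack. May be absent.
- tile2: white fluted ceramic test tile, a plate 60 wide (its x) x 8 thick (its y) x 90 high (its z), 90 g; origin at the centre of its bottom edge. At first stands upright in a slot of the drying rack. May be absent.
- scraper0: flat scraper, 110 g, lying flat at first, may be absent. +x points to the blade tip. Steel blade 75 x 50 x 3 mm, x 14 to 89, z 0 to 3; wooden handle 80 long, 24 wide (y), 18 high, x -66 to 14, z 0 to 18 mm. Origin on the underside, 14 mm behind the blade: a good place to grip across the handle; centre of mass 25 mm ahead of it.
- scraper0_tip (a point): middle of the blade's leading edge, at half thickness (89, 0, 1.5 mm in the scraper's frame)
- scraper1: flat scraper, 110 g, lying flat at first, may be absent. +x points to the blade tip. Steel blade 75 x 50 x 3 mm, x 14 to 89, z 0 to 3; wooden handle 80 long, 24 wide (y), 18 high, x -66 to 14, z 0 to 18 mm. Origin on the underside, 14 mm behind the blade: a good place to grip across the handle; centre of mass 25 mm ahead of it.
- scraper1_tip (a point): middle of the blade's leading edge, at half thickness (89, 0, 1.5 mm in the scraper's frame)
- scraper2: flat scraper, 110 g, lying flat at first, may be absent. +x points to the blade tip. Steel blade 75 x 50 x 3 mm, x 14 to 89, z 0 to 3; wooden handle 80 long, 24 wide (y), 18 high, x -66 to 14, z 0 to 18 mm. Origin on the underside, 14 mm behind the blade: a good place to grip across the handle; centre of mass 25 mm ahead of it.
- scraper2_tip (a point): middle of the blade's leading edge, at half thickness (89, 0, 1.5 mm in the scraper's frame)
- drying_rack: fixed wooden rack, 90 (x) x 136 (y), base 12 thick, ribs up to 36 mm high; three slots 12 wide (y), 70 long (x), 24 deep at y = -50, 0, 50 mm, floor at z = 12 mm. Origin under its centre.
- setter: fixed red-brown fired-clay kiln setter, 90 (x) x 137 (y), base 18 thick, ribs up to 46 mm high; three slots 13 wide (y), 70 long (x), 28 deep at y = -50, 0, 50 mm, floor at z = 18 mm. Origin under its centre.
- setter_slot0 (a point): centre of the floor of setter slot 0; the slot's length runs along the setter's x
- setter_slot1 (a point): centre of the floor of setter slot 1; the slot's length runs along the setter's x
- setter_slot2 (a point): centre of the floor of setter slot 2; the slot's length runs along the setter's x
- tool_rack: fixed low wooden rack: 3 level channels (y -66, 0, 66 mm), open at the front (-x, towards the robot), walled at the back. Each 56 wide, 68 deep (x -34 to 34), floor at z 30; 10 mm lips over both sides leave 8 mm height below, 36 mm open between; top z 43. Blade lies on the floor under the lips, tip to the wall; handle and last 7 mm of blade stay outside. Origin under centre.
- rack_end0 (a point): back end of channel 0: on the back wall, mid-width, 1.5 mm above the channel floor; where the scraper's tip belongs
- rack_end1 (a point): back end of channel 1: on the back wall, mid-width, 1.5 mm above the channel floor; where the scraper's tip belongs
- rack_end2 (a point): back end of channel 2: on the back wall, mid-width, 1.5 mm above the channel floor; where the scraper's tip belongs
- lid_yellow: yellow jar lid lying upside down, 90 mm across, 14 mm high; bystander, loose, to be left alone. Origin under its centre.
- lid_blue: blue jar lid lying upside down, 90 mm across, 14 mm high; bystander, loose, to be left alone. Origin under its centre.
- jar_a: small white jar, 72 mm across, 85 mm high; bystander, loose, to be left alone. Origin under its centre.
- jar_b: white jar with black cap, 84 mm across, 100 mm high; bystander, loose, to be left alone. Origin under its centre.
- cup: white cup, 80 mm across, 90 mm high; bystander, loose, to be left alone. Origin under its centre.
- spoon: glaze spoon lying flat, bystander, loose, to be left alone

How it is judged:
By the outcome, as a careful person would: the job done as asked, in the order asked, and still so for the second after the job is handed in, with the robot touching nothing.
Of tile0, tile1, tile2 only 2 to 3 are there at a start; the rules pass over those that are not, and their reading is None.
Of scraper0, scraper1, scraper2 only 2 to 3 are there at a start; the rules pass over those that are not, and their reading is None.
At some moment in a run one of scraper0, scraper1, scraper2 may be knocked a few centimetres aside while the robot is not near it.
It also fails if it takes over 210 s, if anything falls off the work surface, if the arm or the gripper's body presses on something with over 40 N, if the wrist force passes 120 N, or if a joint passes its speed limit or range.

## Robot

A 6-joint arm with a two-finger parallel gripper is mounted at the origin on the work surface. World frame = base frame: x ahead of the robot, y to its left, z up, the work surface at z = 0. Lengths are in m, angles in rad, forces in N, time in s.
With the tool pointing down it reaches from about 0.35 to 0.975 m from the base axis. Payload 4.9 kg.
Tool frame: the origin (TCP) lies at the very end of the fingers, on their centre line; the grasp point (between the pads) lies ctrl.hold_point_z behind it (ctrl.hold_point_z is the distance from the TCP to the grasp point, in m); z points along the fingers, y is the line along which they close (so a half turn about z gives the same grasp; the last joint's range is limited). The gripper opens to 85 mm and grips with 20 to 120 N. Pads are 22 mm wide; open, the fingers measure 114 mm over their backs; the gripper's body (76 mm by 85 mm) begins 54 mm behind the grasp point. The pads swing forward as they close: fully open they stand 13 mm farther back than shut.
Start: joints at [1.105, 0.053, 1.613, -0, 1.476, -0.119], TCP at [0.212, 0.588, 0.231] pointing down, gripper open.
Joint ranges: [-3.01, 3.01], [-1.01, 2.22], [0.06, 2.58], [-1.02, 4.17], [0.09, 2.62], [-3.14, 3.14]. Speed limits (rad/s): [2.57, 2.57, 3.14, 3.14, 3.14, 3.14].

## Interface

Orientations are given as a rotation vector (axis times angle).
In Python, from station import ctrl gives the robot as it stands. The module is installed in compiled form; this text tells all that it offers.
- The arm moves only by the tool jog_arm, never from a script. Its argument "deltas" is a list of rows, each a list of 3 entries, a list of its own where there are three numbers: the closure, from -1 (fully open) to 1 (shut), then the shift along the world's x, y, z scaled (see below), then the turn, a rotation vector about the world's x, y, z scaled (see below). A call has 1 to 12 rows; each row is the pose to reach, as a shift and turn from the pose commanded when the call began, turning the shorter way round; what a row does not reach only later rows make up. The controller multiplies each number of a shift by 0.4 m and each number of a turn by 180 degrees. A row lasts 1/12 s, in which the tool goes at most 41.7 mm and 7.16 degrees, less where a joint would pass 70% of its speed; a pose out of reach is approached as far as the arm can. A call with a number of a shift or a turn outside -1 to 1 is refused whole. A call with a gripper value outside its range is refused whole. The fingers move at their own pace and stop on an object; "squeeze" is the grip in N (left out, the last holds). Time passes only in rows, so rows that repeat a pose let the fingers close. It gives the time, the measured TCP pose, the force, the opening and the grip force at its end, in the units of the state.
- ctrl.get_obs(): the state, without advancing time (a new reading comes with each control period).
- ctrl.get_image(name): name is "scene" or "side" or "wrist"; returns the picture (384x512x3 uint8, red, green, blue); there is no depth.
- ctrl.get_calibration(name): a dict with "K" (3x3 intrinsics, pixels), "extrinsics" (4x4, takes a point from world to camera coordinates). Camera axes: x right, y down, z forward; pixel columns grow to the right and rows downward; lengths in m; the calibration is good to about 2 mm. The wrist camera is an equidistant fisheye: a pixel r from the principal point sees the ray r / f radians off the axis. A picture is of the moment at which its call begins: read the wrist's pose just before it. get_calibration takes no time and is no camera call; for the wrist camera it gives the pose at the moment of the call.
- ctrl.finish_job(): hands the job in; it is judged then, once.
The state is a dict: "t": time; "q": joint angles; "dq": joint speeds; "effort": joint torques, N m; "tool_pos": TCP position; "tool_rot": TCP orientation; "contact_force": force on the tool from outside, world axes, zero at the start; "wrist_torque": the same for the moment, N m; "opening": finger opening in m; "grip_force": force on a finger pad.
Only numpy, scipy, OpenCV 4.12 (cv2) and the standard library are available. Lean on these libraries where they do the work, as an engineer would, in place of code of your own. Each camera call takes 0.05 s, during which the arm holds its last target. There are 200 camera calls.

## Working session

There is one attempt and no reset: what is moved stays moved. The work goes in short steps, Python scripts to look and compute and a tool call to move; the robot and the scene stay as the last step left them, time stands still between calls to the robot, and variables do not carry over. Pictures are saved under pics/ and viewed, at most 14 in all, crops included, and the job is handed in when it is done.

Besides the shell and the picture viewer there is one more tool, called as a command line: name --argument value ..., lists and objects as JSON in quotes. jog_arm: Moves the arm, as the interface text tells. Its arguments: {"type":"object","properties":{"deltas":{"type":"array","items":{"type":"array"}},"squeeze":{"type":"number"}},"required":["deltas"]}

```bash
mkdir -p pics; python3 - <<'E'
from station import ctrl
import cv2,numpy as np
np.set_printoptions(precision=4,suppress=True)
o=ctrl.get_obs();print({k:np.array(v) for k,v in o.items()},ctrl.hold_point_z)
for n in("scene","side","wrist"):
    c=ctrl.get_calibration(n);print(n,c["K"],c["extrinsics"])
    cv2.imwrite(f"pics/{n}0.png",cv2.cvtColor(ctrl.get_image(n),cv2.COLOR_RGB2BGR))
a=cv2.imread("pics/scene0.png");cv2.imwrite("pics/scene0b.png",cv2.resize(a,(800,600),interpolation=cv2.INTER_CUBIC))
a=cv2.imread("pics/side0.png");cv2.imwrite("pics/side0b.png",cv2.resize(a,(800,600),interpolation=cv2.INTER_CUBIC))
E
```

```text
{'t': array(0.), 'q': array([ 1.105 ,  0.0534,  1.6143,  0.    ,  1.476 , -0.119 ]), 'dq': array([-0.0003,  0.0016,  0.0004,  0.0002,  0.0012, -0.0001]), 'effort': array([  0.0008, -39.3682, -37.0181,  -0.0001,   0.0072,  -0.    ]), 'tool_pos': array([0.2121, 0.5872, 0.2301]), 'tool_rot': array([-0.5419, -3.0939,  0.0031]), 'contact_force': array([ 0.5338, -0.3416,  0.3571]), 'wrist_torque': array([-0.0045, -0.0426, -0.0096]), 'grip_force': array(0.), 'opening': array(0.0855)} 0.0187
scene [[418.4047   0.     255.9299]
 [  0.     418.4047 193.2246]
 [  0.       0.       1.    ]] [[-0.8203  0.5719  0.0007  0.4638]
 [ 0.469   0.6734 -0.5715 -0.2482]
 [-0.3273 -0.4685 -0.8206  1.5062]
 [ 0.      0.      0.      1.    ]]
side [[377.2857   0.     254.793 ]
 [  0.     377.2857 195.6047]
 [  0.       0.       1.    ]] [[ 0.803  -0.5957  0.0198 -0.453 ]
 [-0.3252 -0.4657 -0.823   0.2406]
 [ 0.4995  0.6544 -0.5677  1.053 ]
 [ 0.      0.      0.      1.    ]]
wrist [[297.3186   0.     254.7275]
 [  0.     297.3186 192.0911]
 [  0.       0.       1.    ]] [[ 0.3406  0.9402 -0.0006 -0.6242]
 [ 0.8956 -0.3243  0.3045 -0.0383]
 [ 0.2861 -0.1042 -0.9525  0.3804]
 [ 0.      0.      0.      1.    ]]
```

View pics/scene0b.png

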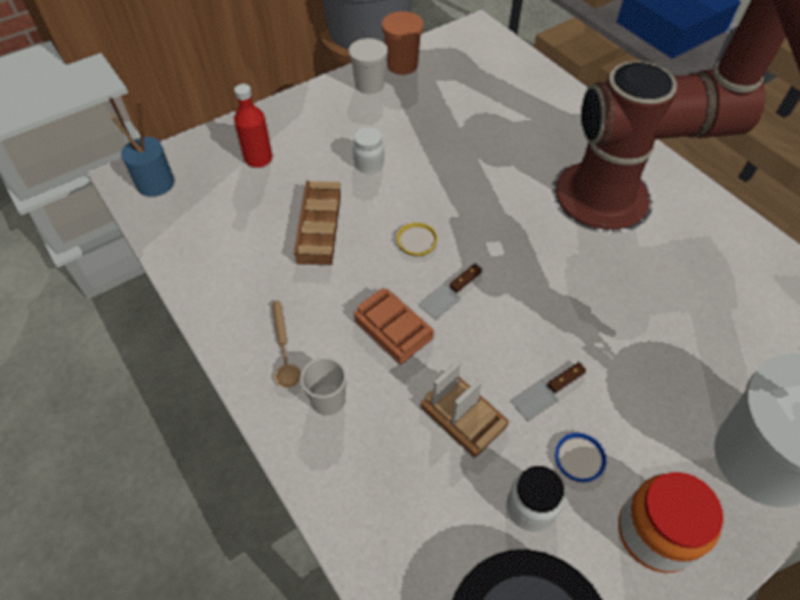

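View pics/side0b.png

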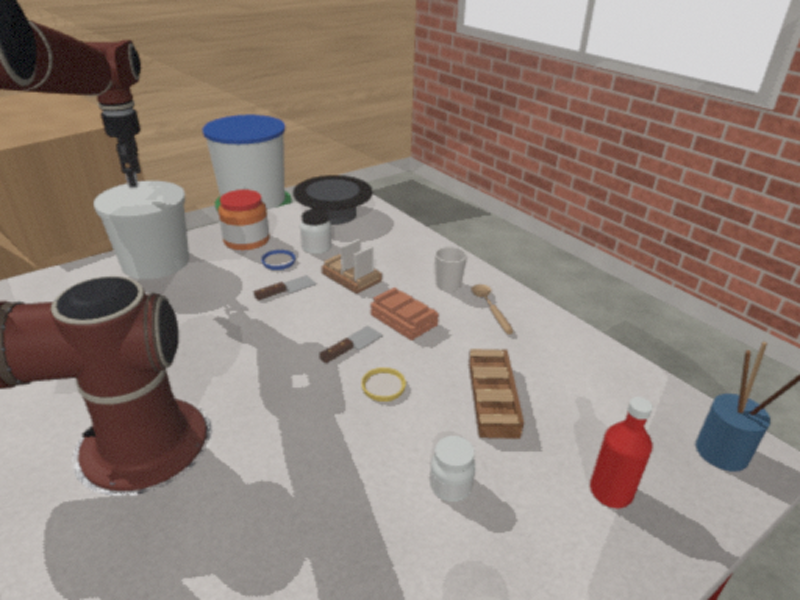

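The scene picture shows two tiles in the drying rack (800‑px view: 445,385 and 466,402), the setter at (394,325), two scrapers at (450,292) and (550,390), and the tool rack at (320,222). The side view agrees.

```bash
cat > h.py <<'E'
from station import ctrl
import cv2,numpy as np
np.set_printoptions(precision=4,suppress=True)
def ray(n,uv,c=None):
    c=c or ctrl.get_calibration(n);K=c["K"];E=np.array(c["extrinsics"]);R,t=E[:3,:3],E[:3,3]
    x=(uv[0]-K[0][2])/K[0][0];y=(uv[1]-K[1][2])/K[1][1]
    if n=="wrist":
        r=np.hypot(x,y);s=np.sinc(r/np.pi) or 1; d=np.array([np.sin(r)*x/max(r,1e-9),np.sin(r)*y/max(r,1e-9),np.cos(r)])
    else: d=np.array([x,y,1.])
    return -R.T@t,R.T@d/np.linalg.norm(d)
def hit(n,uv,z,c=None):
    o,d=ray(n,uv,c);return (o+d*(z-o[2])/d[2])[:2]
def proj(n,p,c=None):
    c=c or ctrl.get_calibration(n);K=np.array(c["K"]);E=np.array(c["extrinsics"]);v=E[:3,:3]@p+E[:3,3]
    if n=="wrist":
        h=np.hypot(v[0],v[1]);r=np.arctan2(h,v[2]);return np.array([K[0,2]+K[0,0]*r*v[0]/h,K[1,2]+K[1,1]*r*v[1]/h])
    return (K@(v/v[2]))[:2]
E
python3 - <<'E'
from h import *
S=1.5625
for nm,l,z in [("setter",[(384,290),(432,330),(403,361),(356,321)],.046),("dry",[(450,373),(508,421),(478,453),(422,407)],.036),
 ("tool",[(309,183),(341,183),(332,262),(296,262)],.043),("scrA tip,end",[(432,308),(478,268)],.005),("scrB tip,end",[(525,408),(582,369)],.005),
 ("lids",[(417,240),(581,457)],.01),("jars",[(367,140),(538,490)],.08),("cup,spoon",[(324,375),(288,376),(277,305)],.03)]:
    print(nm,*[hit("scene",(u/S,v/S),z) for u,v in l])
E
```

```text
setter [ 0.5813 -0.0322] [0.5591 0.0973] [0.6429 0.1211] [ 0.6663 -0.0022]
dry [0.5834 0.1863] [0.5579 0.32  ] [0.6379 0.336 ] [0.6656 0.2123]
tool [ 0.5521 -0.3755] [ 0.4932 -0.3345] [ 0.6278 -0.1534] [ 0.6882 -0.1955]
scrA tip,end [0.511  0.0352] [0.3708 0.0085]
scrB tip,end [0.5031 0.3097] [0.361  0.3101]
lids [ 0.4339 -0.124 ] [0.4872 0.4371]
jars [ 0.3894 -0.3839] [0.6134 0.4491]
cup,spoon [0.7738 0.0548] [0.8292 0.0187] [ 0.7691 -0.1325]
```

View pics/wrist0.png

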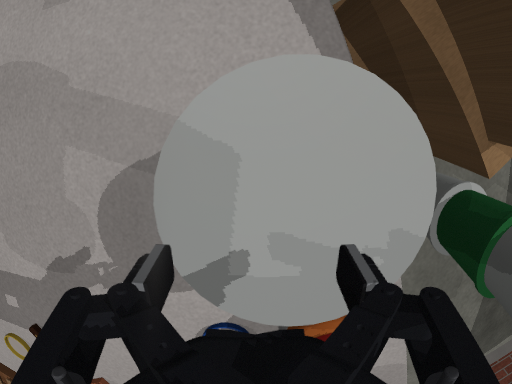

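The wrist picture is mostly the bucket's bottom/top below the tool, with the fingers at rows 250–384. I raise the arm and move over the bench.

jog_arm --deltas '[[-1,[0,0,0.1],[0,0,0]],[-1,[0,0,0.2],[0,0,0]],[-1,[0,0,0.3],[0,0,0]],[-1,[0,0,0.4],[0,0,0]],[-1,[0.1,-0.1,0.4],[0,0,0.02]],[-1,[0.2,-0.2,0.4],[0,0,0.05]],[-1,[0.3,-0.3,0.4],[0,0,0.08]],[-1,[0.4,-0.4,0.4],[0,0,0.1]],[-1,[0.5,-0.5,0.4],[0,0,0.12]],[-1,[0.6,-0.6,0.4],[0,0,0.14]],[-1,[0.7,-0.7,0.4],[0,0,0.16]],[-1,[0.8,-0.8,0.4],[0,0,0.167]]]'

```text
t: 1.15
tool_pos: [0.4491, 0.3503, 0.391]
tool_rot: [0.283, -3.129, 0.0]
contact_force: [0.6, 0.4, -0.8]
opening: 0.0855
grip_force: 0.0
```

jog_arm --deltas '[[-1,[0.1,-0.1,0],[0,0,0]],[-1,[0.2,-0.2,0],[0,0,0]],[-1,[0.25,-0.25,0],[0,0,0]],[-1,[0.25,-0.25,0],[0,0,0]],[-1,[0.25,-0.25,0],[0,0,0]],[-1,[0.25,-0.25,0],[0,0,0]]]'

```text
t: 1.65
tool_pos: [0.5482, 0.2517, 0.3906]
tool_rot: [0.276, -3.128, -0.001]
contact_force: [-1.5, 0.2, -0.6]
opening: 0.0853
grip_force: 0.0
```

```bash
cat >> h.py <<'E'
import json
def snap(tag,n="wrist"):
    c=ctrl.get_calibration(n);im=ctrl.get_image(n)
    cv2.imwrite(f"pics/{tag}.png",im[:,:,::-1]);json.dump({k:np.array(v).tolist() for k,v in c.items()},open(f"pics/{tag}.json","w"))
    return im,c
def load(tag):return cv2.imread(f"pics/{tag}.png"),json.load(open(f"pics/{tag}.json"))
def st():
    from scipy.spatial.transform import Rotation as R
    o=ctrl.get_obs();M=R.from_rotvec(o["tool_rot"]).as_matrix()
    print("t",o["t"],"tcp",np.array(o["tool_pos"]),"phi",np.degrees(np.arctan2(M[1,1],M[0,1])),"z",M[:,2],"F",np.array(o["contact_force"]),"op",o["opening"],"g",o["grip_force"])
E
python3 - <<'E'
from h import *
st();im,c=snap("w1")
cv2.imwrite("pics/w1b.png",cv2.resize(im[:,:,::-1],(800,600),interpolation=cv2.INTER_CUBIC))
E
```

```text
t 1.65 tcp [0.5482 0.2517 0.3906] phi 100.10364385246449 z [-0.0016  0.0002 -1.    ] F [-1.4946  0.207  -0.552 ] op 0.08528637691906775 g 0.0
```

View pics/w1b.png

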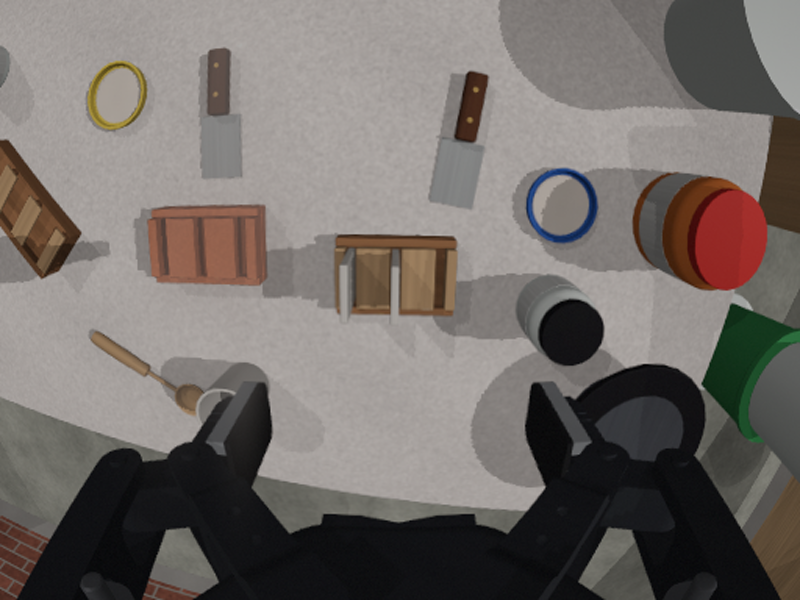

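The wrist view shows two tiles (left slot, 346,285; middle slot, 395,285) in the drying rack at (395,275), setter at (207,245), scrapers at (220,125) and (463,140); no third tile or scraper. I go lower for an accurate look.

jog_arm --deltas '[[-1,[0.07,-0.06,-0.05],[0,0,0]],[-1,[0.14,-0.12,-0.1],[0,0,0]],[-1,[0.21,-0.18,-0.18],[0,0,0]],[-1,[0.275,-0.24,-0.27],[0,0,0]],[-1,[0.275,-0.24,-0.35],[0,0,0]],[-1,[0.275,-0.24,-0.375],[0,0,0]],[-1,[0.275,-0.24,-0.375],[0,0,0]],[-1,[0.275,-0.24,-0.375],[0,0,0]]]'

```text
t: 2.37
tool_pos: [0.657, 0.1579, 0.2415]
tool_rot: [0.282, -3.128, -0.001]
contact_force: [0.9, 0.6, 1.2]
opening: 0.0854
grip_force: 0.0
```

```bash
python3 - <<'E'
from h import *
st();im,c=snap("w2")
cv2.imwrite("pics/w2b.png",cv2.resize(im[80:320,60:460,::-1],(800,480),interpolation=cv2.INTER_CUBIC))
E
```

```text
t 2.3667 tcp [0.657  0.1579 0.2415] phi 100.3103260809572 z [-0.0014  0.0004 -1.    ] F [0.8512 0.5734 1.152 ] op 0.08540141465527788 g 0.0
```

View pics/w2b.png

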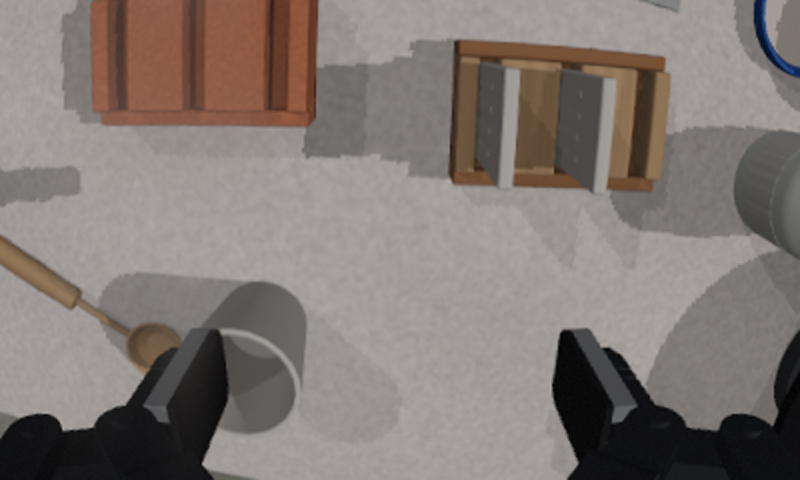

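Tile tops show at crop (508,128) and (604,135); setter is at upper left (205,60), partly cropped. I'll look at the setter part enlarged and compute tile positions.

```bash
python3 - <<'E'
from h import *
im,c=load("w2")
cv2.imwrite("pics/w2s.png",cv2.resize(im[40:160,90:240],(750,600),interpolation=cv2.INTER_CUBIC))
for nm,l,z in [("A",[(504,68),(519,68),(512,188),(498,188)],.102),("B",[(601,77),(616,77),(607,193),(592,193)],.102),
  ("rackTop",[(456,40),(664,56),(652,190),(452,184)],.036)]:
    P=np.array([hit("wrist",(60+u/2,80+v/2),z,c) for u,v in l]);m=P.mean(0)
    d=(P[0]+P[1]-P[2]-P[3])/2
    print(nm,m,"len",np.linalg.norm(d),"ang(x)",np.degrees(np.arctan2(-d[1],-d[0])),P.round(4).tolist())
E
```

```text
A [0.6104 0.2088] len 0.05944010793169024 ang(x) 9.441504813886858 [[0.5818, 0.2003], [0.5803, 0.2075], [0.639, 0.2172], [0.6403, 0.2101]]
B [0.6035 0.2585] len 0.05950489909218422 ang(x) 9.950949213862048 [[0.5751, 0.2494], [0.5732, 0.2573], [0.632, 0.2678], [0.6336, 0.2595]]
rackTop [0.604  0.2551] len 0.08662267467538227 ang(x) 9.803750632161426 [[0.572, 0.1824], [0.5507, 0.313], [0.6361, 0.3277], [0.6573, 0.1971]]
```

View pics/w2s.png

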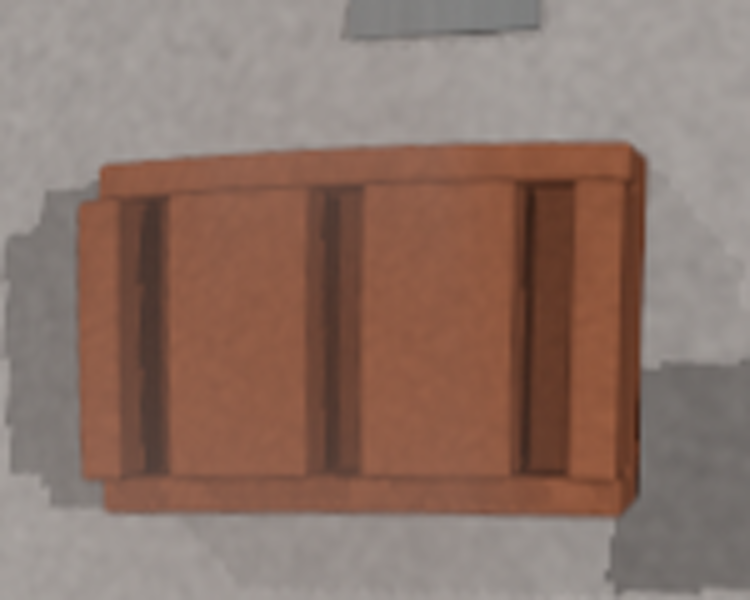

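The setter crop shows slots between rib edges at columns 120–168, 308–362 and 515–575, rows 188–475.

```bash
python3 - <<'E'
from h import *
im,c=load("w2")
f=lambda u,v,z=.046:hit("wrist",(90+u/5-.4,40+v/5-.4),z,c)
for nm,l in [("s0",[(121,200),(168,197),(166,475),(122,475)]),("s1",[(310,188),(364,186),(359,473),(308,475)]),("s2",[(519,182),(576,181),(571,473),(514,473)]),("ribs",[(79,203),(628,180),(617,478),(83,478)])]:
    P=np.array([f(*p) for p in l]);d=(P[2]+P[3]-P[0]-P[1])/2;w=(P[1]+P[2]-P[0]-P[3])/2
    print(nm,P.mean(0),"len",np.linalg.norm(d),"w",np.linalg.norm(w),"angx",np.degrees(np.arctan2(d[1],d[0])),"angy",np.degrees(np.arctan2(w[1],w[0])))
E
```

```text
s0 [ 0.6093 -0.0177] len 0.06786134616258918 w 0.012641887244027938 angx 7.001921221595247 angy 97.08399064681869
s1 [0.6025 0.0322] len 0.06802820407141834 w 0.013169765057147044 angx 7.342296770142193 angy 98.73766480602357
s2 [0.5953 0.0822] len 0.06746473644585037 w 0.013304403061031325 angx 8.04828438046534 angy 98.68001150033825
ribs [0.6025 0.0323] len 0.0685770142370345 w 0.1367531159026045 angx 7.493329461098305 angy 97.93275339671929
```

Setter centre is (.6025,.0323), yaw about 8°; slot 0 at (.6093,-.0177), slot 2 at (.5953,.0822). Pregrasp above tile A.

jog_arm --deltas '[[0.2,[-0.06,0.06,-0.05],[0,0,0]],[0.2,[-0.1165,0.127,-0.1],[0,0,-0.004]],[0.2,[-0.1165,0.127,-0.15],[0,0,-0.004]],[0.2,[-0.1165,0.127,-0.2],[0,0,-0.004]],[0.2,[-0.1165,0.127,-0.2],[0,0,-0.004]],[0.2,[-0.1165,0.127,-0.2],[0,0,-0.004]],[0.2,[-0.1165,0.127,-0.2],[0,0,-0.004]],[0.2,[-0.1165,0.127,-0.2],[0,0,-0.004]]]'

```text
t: 3.08
tool_pos: [0.6132, 0.2074, 0.1649]
tool_rot: [-0.259, 3.126, 0.001]
contact_force: [-0.3, -0.3, -0.3]
opening: 0.0341
grip_force: 0.0
```

```bash
python3 - <<'E'
from h import *
st();im,c=snap("w3")
cv2.imwrite("pics/w3b.png",cv2.resize(im[100:384,80:440,::-1],(720,568),interpolation=cv2.INTER_CUBIC))
print(proj("wrist",np.array([.6104,.2088,.102]),c))
E
```

```text
t 3.0833 tcp [0.6132 0.2074 0.1649] phi 99.47420748448883 z [ 0.0052  0.0012 -1.    ] F [-0.348  -0.3213 -0.2653] op 0.03410675446015667 g 0.0
[256.816  204.6944]
```

View pics/w3b.png

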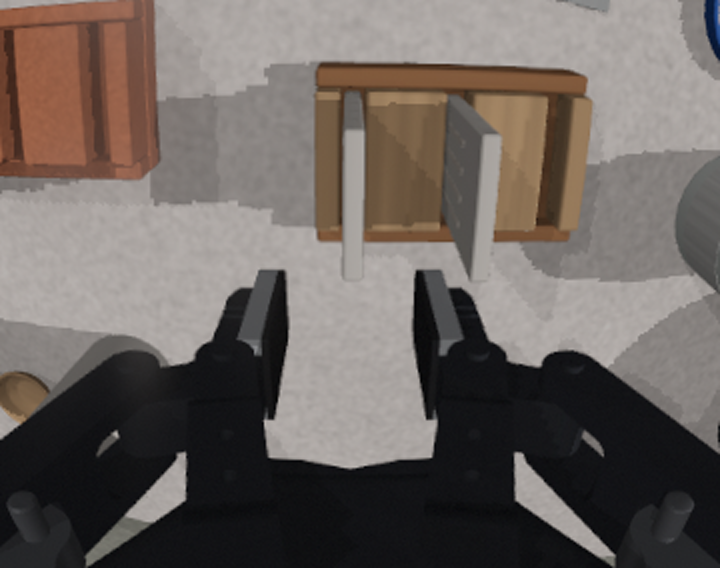

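Tile A's top is at crop (353,201), centred between the fingers (286 and 415). Descend, then close.

jog_arm --deltas '[[0.2,[-0.005,0.003,-0.05],[0,0,0]],[0.2,[-0.005,0.003,-0.12],[0,0,0]],[0.2,[-0.005,0.003,-0.19],[0,0,0]],[0.2,[-0.005,0.003,-0.25],[0,0,0]],[0.2,[-0.005,0.003,-0.275],[0,0,0]],[0.2,[-0.005,0.003,-0.275],[0,0,0]],[0.2,[-0.005,0.003,-0.275],[0,0,0]],[0.2,[-0.005,0.003,-0.275],[0,0,0]]]' --squeeze 40

```text
t: 3.8
tool_pos: [0.6104, 0.208, 0.0525]
tool_rot: [-0.259, 3.129, 0.0]
contact_force: [-0.1, -0.3, -0.5]
opening: 0.0342
grip_force: 0.0
```

jog_arm --deltas '[[0.8,[0,0,0],[0,0,0]],[0.8,[0,0,0],[0,0,0]],[0.9,[0,0,0],[0,0,0]],[0.9,[0,0,0],[0,0,0]],[1,[0,0,0],[0,0,0]],[1,[0,0,0],[0,0,0]],[1,[0,0,0],[0,0,0]],[1,[0,0,0],[0,0,0]]]'

```text
t: 4.47
tool_pos: [0.6098, 0.2081, 0.0517]
tool_rot: [-0.259, 3.13, -0.0]
contact_force: [-0.3, -0.5, 3.2]
opening: 0.0075
grip_force: 39.5
```

```bash
python3 -c "
from h import *
st()"
```

```text
t 4.4667 tcp [0.6098 0.2081 0.0517] phi 99.47300677605028 z [ 0.0006 -0.     -1.    ] F [-0.2522 -0.5056  3.1613] op 0.007496322525426027 g 39.47262704372406
```

jog_arm --deltas '[[1,[0,0,0.03],[0,0,0]],[1,[0,0,0.08],[0,0,0]],[1,[0,0,0.15],[0,0,0]],[1,[0,0,0.22],[0,0,0]],[1,[0,-0.03,0.28],[0,0,0]],[1,[0,-0.1,0.3],[0,0,-0.008]],[1,[0,-0.18,0.3],[0,0,-0.008]],[1,[0,-0.26,0.3],[0,0,-0.008]],[1,[0,-0.34,0.3],[0,0,-0.008]],[1,[-0.001,-0.42,0.3],[0,0,-0.008]],[1,[-0.002,-0.48,0.3],[0,0,-0.008]],[1,[-0.002,-0.53,0.3],[0,0,-0.008]]]'

```text
t: 5.47
tool_pos: [0.608, -0.0058, 0.1712]
tool_rot: [0.218, -3.133, -0.0]
contact_force: [0.8, -0.1, -0.7]
opening: 0.0074
grip_force: 39.1
```

jog_arm --deltas '[[1,[0,-0.035,0],[0,0,0]],[1,[0,-0.035,0],[0,0,0]],[1,[0,-0.035,0],[0,0,0]],[1,[0,-0.035,0],[0,0,0]]]'

```text
t: 5.8
tool_pos: [0.6086, -0.0171, 0.1712]
tool_rot: [0.221, -3.133, -0.001]
contact_force: [0.2, 0.8, -0.6]
opening: 0.0076
grip_force: 39.1
```

```bash
python3 - <<'E'
from h import *
st();im,c=snap("w4")
cv2.imwrite("pics/w4b.png",cv2.resize(im[130:350,170:345,::-1],(636,800*220//220)[:1]+(800,),interpolation=cv2.INTER_CUBIC)[:600] if 0 else cv2.resize(im[130:300,170:345,::-1],(612,595),interpolation=cv2.INTER_CUBIC))
E
```

```text
t 5.8 tcp [ 0.6086 -0.0171  0.1712] phi 98.06144061231625 z [-0.0004  0.0007 -1.    ] F [ 0.1922  0.8441 -0.6453] op 0.007572767923976678 g 39.078394174575806
```

View pics/w4b.png

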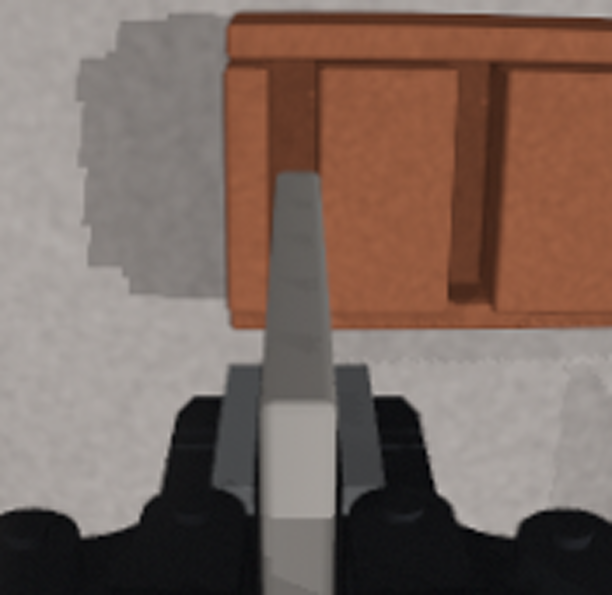

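The picture shows the held tile's lower edge (277–319, row 175) over slot 0 (269–317, row 120). Work out the lateral offset.

```bash
cat >> h.py <<'E'
def lat(c,f,pts,z,org,yaw):
    P=np.array([hit("wrist",f(*p),z,c) for p in pts])-org
    a=np.radians(yaw);return P@np.array([[np.cos(a),-np.sin(a)],[np.sin(a),np.cos(a)]])
E
python3 - <<'E'
from h import *
im,c=load("w4");f=lambda u,v:(170+(u+.5)*175/612-.5,130+(v+.5)*170/595-.5)
o=np.array([.6093,-.0177])
print("slot",lat(c,f,[(270,120),(318,120)],.046,o,8))
print("bot",lat(c,f,[(277,174),(320,174)],.1315,o,8))
print("top",lat(c,f,[(262,402),(336,402)],.2215,o,8))
print("slot1 c",lat(c,f,[(458,66),(508,70)],.046,o,8))
E
```

```text
slot [[-0.0207 -0.0061]
 [-0.0207  0.0066]]
bot [[-0.0293 -0.0027]
 [-0.0293  0.0051]]
top [[-0.0302 -0.0028]
 [-0.0302  0.0047]]
slot1 c [[-0.0355  0.0434]
 [-0.0346  0.0569]]
```

Offset is ~0.9 mm in y; correct it and lower, the last part slowly.

jog_arm --deltas '[[1,[0,-0.002,-0.05],[0,0,0]],[1,[0,-0.002,-0.11],[0,0,0]],[1,[0,-0.002,-0.16],[0,0,0]],[1,[0,-0.002,-0.19],[0,0,0]],[1,[0,-0.002,-0.21],[0,0,0]],[1,[0,-0.002,-0.23],[0,0,0]],[1,[0,-0.002,-0.25],[0,0,0]],[1,[0,-0.002,-0.265],[0,0,0]],[1,[0,-0.002,-0.275],[0,0,0]],[1,[0,-0.002,-0.28],[0,0,0]],[1,[0,-0.002,-0.28],[0,0,0]]]'

```text
t: 6.77
tool_pos: [0.6087, -0.0188, 0.0591]
tool_rot: [0.22, -3.134, -0.0]
contact_force: [0.2, 0.3, -0.6]
opening: 0.0077
grip_force: 39.1
```

```bash
python3 -c "
from h import *
st()"
```

```text
t 6.7667 tcp [ 0.6087 -0.0188  0.0591] phi 98.02723532380895 z [-0.0002  0.     -1.    ] F [ 0.1837  0.3005 -0.596 ] op 0.007714904616734226 g 39.08440411090851
```

jog_arm --deltas '[[1,[0,0,-0.003],[0,0,0]],[1,[0,0,-0.005],[0,0,0]],[1,[0,0,-0.005],[0,0,0]],[1,[0,0,-0.005],[0,0,0]]]'

```text
t: 7.1
tool_pos: [0.6091, -0.0188, 0.0578]
tool_rot: [-0.22, 3.133, -0.0]
contact_force: [-0.2, 0.7, -0.9]
opening: 0.008
grip_force: 39.3
```

jog_arm --deltas '[[1,[0,0,-0.002],[0,0,0]],[1,[0,0,-0.004],[0,0,0]],[1,[0,0,-0.004],[0,0,0]]]'

```text
t: 7.35
tool_pos: [0.6092, -0.0188, 0.0577]
tool_rot: [-0.22, 3.134, -0.0]
contact_force: [-5.2, -0.5, 7.8]
opening: 0.0074
grip_force: 40.6
```

On the floor (7.8 N). Release and rise.

jog_arm --deltas '[[0.7,[0,0,0],[0,0,0]],[0.6,[0,0,0],[0,0,0]],[0.4,[0,0,0],[0,0,0]],[0.2,[0,0,0],[0,0,0]],[0.2,[0,0,0],[0,0,0]],[0.2,[0,0,0.05],[0,0,0]],[0.2,[0,0,0.12],[0,0,0]],[0.2,[0,0,0.2],[0,0,0]],[0.2,[0,0,0.28],[0,0,0]],[0.2,[0,0.08,0.28],[0,0,0]],[0.2,[0,0.16,0.28],[0,0,0]],[0.2,[0,0.24,0.28],[0,0,0]]]'

```text
t: 8.35
tool_pos: [0.6092, 0.0779, 0.1689]
tool_rot: [-0.217, 3.132, -0.0]
contact_force: [0.9, 0.5, -0.5]
opening: 0.0343
grip_force: 0.0
```

jog_arm --deltas '[[0.2,[0,0.1,0],[0,0,0.004]],[0.2,[0,0.2,0],[0,0,0.008]],[0.2,[-0.01,0.3,0],[0,0,0.01]],[0.2,[-0.014,0.4,0],[0,0,0.01]],[0.2,[-0.014,0.46,0],[0,0,0.01]],[0.2,[-0.014,0.46,0],[0,0,0.01]],[0.2,[-0.014,0.46,0],[0,0,0.01]],[0.2,[-0.014,0.46,0],[0,0,0.01]]]'

```text
t: 9.02
tool_pos: [0.603, 0.2607, 0.1673]
tool_rot: [0.269, -3.129, 0.001]
contact_force: [-1.2, -0.9, -0.1]
opening: 0.0344
grip_force: 0.0
```

```bash
python3 - <<'E'
from h import *
st();im,c=snap("w5")
cv2.imwrite("pics/w5b.png",cv2.resize(im[100:300,0:400,::-1],(800,400),interpolation=cv2.INTER_CUBIC))
E
```

```text
t 9.0167 tcp [0.603  0.2607 0.1673] phi 99.82663820756055 z [-0.0005 -0.0007 -1.    ] F [-1.2161 -0.9061 -0.0873] op 0.03436934162274221 g 0.0
```

View pics/w5b.png

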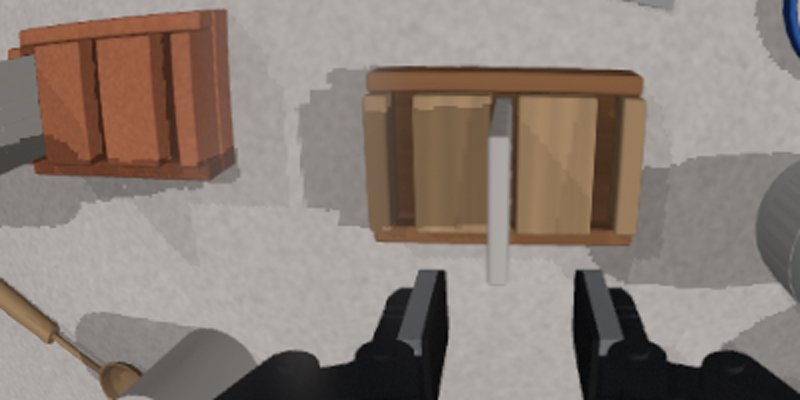

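Tile A stands in slot 0 (left); tile B's top runs from (500,135) to (498,284), left of the finger midline (510).

```bash
python3 - <<'E'
from h import *
im,c=load("w5")
P=np.array([hit("wrist",((u+.5)/2-.5,100+(v+.5)/2-.5),.102,c) for u,v in [(490,136),(510,136),(507,284),(488,284)]])
d=(P[2]+P[3]-P[0]-P[1])/2
print(P.mean(0),np.linalg.norm(d),np.degrees(np.arctan2(d[1],d[0])))
E
```

```text
[0.6031 0.2567] 0.0594574713563831 8.515612720483958
```

jog_arm --deltas '[[0.2,[0,-0.009,-0.05],[0,0,-0.003]],[0.2,[0,-0.009,-0.12],[0,0,-0.003]],[0.2,[0,-0.009,-0.19],[0,0,-0.003]],[0.2,[0,-0.009,-0.25],[0,0,-0.003]],[0.2,[0,-0.009,-0.285],[0,0,-0.003]],[0.2,[0,-0.009,-0.285],[0,0,-0.003]],[0.2,[0,-0.009,-0.285],[0,0,-0.003]],[0.8,[0,-0.009,-0.285],[0,0,-0.003]],[0.8,[0,-0.009,-0.285],[0,0,-0.003]],[0.9,[0,-0.009,-0.285],[0,0,-0.003]],[1,[0,-0.009,-0.285],[0,0,-0.003]],[1,[0,-0.009,-0.285],[0,0,-0.003]]]'

```text
t: 10.07
tool_pos: [0.6049, 0.258, 0.0564]
tool_rot: [-0.254, 3.127, 0.001]
contact_force: [0.8, -1.9, 5.6]
opening: 0.0074
grip_force: 40.2
```

jog_arm --deltas '[[1,[0,0,0],[0,0,0]],[1,[0,0,0],[0,0,0]],[1,[0,0,0],[0,0,0]]]'

```text
t: 10.32
tool_pos: [0.6049, 0.258, 0.0564]
tool_rot: [-0.254, 3.127, 0.001]
contact_force: [0.3, -2.0, 5.4]
opening: 0.0072
grip_force: 40.2
```

```bash
python3 -c "
from h import *
st()"
```

```text
t 10.3167 tcp [0.6049 0.258  0.0564] phi 99.30149965297021 z [ 0.0043  0.0007 -1.    ] F [ 0.2814 -1.9711  5.415 ] op 0.007226850592818532 g 40.21688103675842
```

jog_arm --deltas '[[1,[0,0,0.03],[0,0,0]],[1,[0,0,0.08],[0,0,0]],[1,[0,0,0.15],[0,0,0]],[1,[0,0,0.22],[0,0,0]],[1,[0,-0.03,0.28],[0,0,0]],[1,[0,-0.1,0.29],[0,0,-0.007]],[1,[-0.01,-0.18,0.29],[0,0,-0.007]],[1,[-0.015,-0.26,0.29],[0,0,-0.007]],[1,[-0.02,-0.34,0.29],[0,0,-0.007]],[1,[-0.02,-0.4,0.29],[0,0,-0.007]],[1,[-0.02,-0.438,0.29],[0,0,-0.007]],[1,[-0.02,-0.438,0.29],[0,0,-0.007]]]'

```text
t: 11.32
tool_pos: [0.5948, 0.0798, 0.17]
tool_rot: [0.215, -3.134, 0.001]
contact_force: [0.9, -0.2, -0.7]
opening: 0.0075
grip_force: 39.2
```

jog_arm --deltas '[[1,[0,0,0],[0,0,0]],[1,[0,0,0],[0,0,0]],[1,[0,0,0],[0,0,0]]]'

```text
t: 11.57
tool_pos: [0.595, 0.0836, 0.1698]
tool_rot: [0.222, -3.134, -0.001]
contact_force: [0.2, -0.2, -0.6]
opening: 0.0075
grip_force: 39.2
```

```bash
python3 - <<'E'
from h import *
st();im,c=snap("w6")
cv2.imwrite("pics/w6b.png",cv2.resize(im[130:300,130:345,::-1],(752,595),interpolation=cv2.INTER_CUBIC))
E
```

```text
t 11.5667 tcp [0.595  0.0836 0.1698] phi 98.10305020351255 z [-0.0002  0.0004 -1.    ] F [ 0.2084 -0.214  -0.5957] op 0.0074723451208991406 g 39.17382538318634
```

View pics/w6b.png

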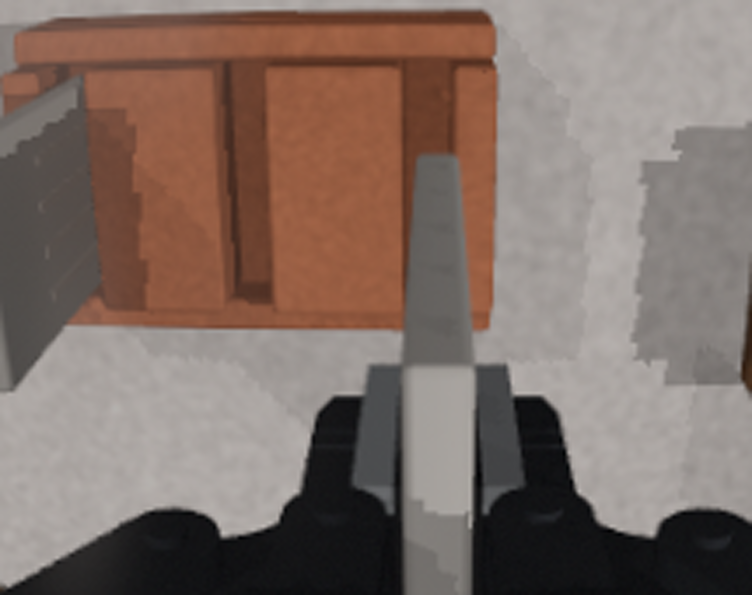

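The held tile's lower edge (416–459, row 157) is over slot 2 (403–455, row 120); compute the offset.

```bash
python3 - <<'E'
from h import *
im,c=load("w6");f=lambda u,v:(130+(u+.5)*215/752-.5,130+(v+.5)*170/595-.5)
o=np.array([.5953,.0822])
print("slot",lat(c,f,[(404,120),(455,120),(403,66),(456,66)],.046,o,8))
print("bot",lat(c,f,[(416,157),(460,157)],.125,o,8))
print("top",lat(c,f,[(402,365),(475,365)],.215,o,8))
E
```

```text
slot [[-0.0205 -0.007 ]
 [-0.0205  0.0064]
 [-0.0349 -0.0072]
 [-0.0349  0.0066]]
bot [[-0.0307 -0.0024]
 [-0.0307  0.0059]]
top [[-0.0314 -0.0022]
 [-0.0314  0.0054]]
```

jog_arm --deltas '[[1,[0.003,-0.005,-0.05],[0,0,0]],[1,[0.003,-0.005,-0.1],[0,0,0]],[1,[0.003,-0.005,-0.15],[0,0,0]],[1,[0.003,-0.005,-0.18],[0,0,0]],[1,[0.003,-0.005,-0.2],[0,0,0]],[1,[0.003,-0.005,-0.22],[0,0,0]],[1,[0.003,-0.005,-0.24],[0,0,0]],[1,[0.003,-0.005,-0.255],[0,0,0]],[1,[0.003,-0.005,-0.264],[0,0,0]],[1,[0.003,-0.005,-0.266],[0,0,0]],[1,[0.003,-0.005,-0.268],[0,0,0]],[1,[0.003,-0.005,-0.268],[0,0,0]]]'

```text
t: 12.62
tool_pos: [0.5967, 0.0804, 0.0629]
tool_rot: [-0.22, 3.133, -0.0]
contact_force: [0.8, 0.8, -0.4]
opening: 0.0076
grip_force: 39.2
```

jog_arm --deltas '[[1,[0,0,-0.002],[0,0,0]],[1,[0,0,-0.004],[0,0,0]],[1,[0,0,-0.004],[0,0,0]]]'

```text
t: 12.87
tool_pos: [0.597, 0.0805, 0.0625]
tool_rot: [-0.22, 3.133, -0.0]
contact_force: [-3.2, -1.0, 5.1]
opening: 0.0078
grip_force: 40.1
```

Seated. Release, rise and go look at the tool rack and scrapers.

jog_arm --deltas '[[0.7,[0,0,0],[0,0,0]],[0.6,[0,0,0],[0,0,0]],[0.4,[0,0,0],[0,0,0]],[0.2,[0,0,0],[0,0,0]],[0.2,[0,0,0],[0,0,0]],[0.2,[0,0,0.05],[0,0,0]],[0.2,[0,0,0.12],[0,0,0]],[0.2,[0,0,0.2],[0,0,0]],[0.2,[0,0,0.28],[0,0,0]],[0.2,[0,0,0.36],[0,0,0]],[0,[-0.05,0,0.45],[0,0,0]],[-0.2,[-0.12,-0.06,0.55],[0,0,0]]]'

```text
t: 13.87
tool_pos: [0.5549, 0.0637, 0.2738]
tool_rot: [-0.224, 3.132, 0.002]
contact_force: [1.2, -0.2, 0.5]
opening: 0.0512
grip_force: 0.0
```

jog_arm --deltas '[[-0.2,[0,-0.1,0.05],[0,0,0]],[-0.2,[0,-0.2,0.1],[0,0,0]],[-0.2,[0,-0.3,0.1],[0,0,0]],[-0.2,[0,-0.4,0.1],[0,0,0]],[-0.2,[0,-0.4,0.1],[0,0,0]],[-0.2,[0,-0.4,0.1],[0,0,0]],[-0.2,[0,-0.4,0.1],[0,0,0]]]'

```text
t: 14.45
tool_pos: [0.5547, -0.0977, 0.3111]
tool_rot: [0.219, -3.133, -0.001]
contact_force: [-0.3, 0.2, -0.6]
opening: 0.0512
grip_force: 0.0
```

```bash
python3 - <<'E'
from h import *
st();im,c=snap("w7")
cv2.imwrite("pics/w7b.png",cv2.resize(im[0:260,30:380,::-1],(800,594),interpolation=cv2.INTER_CUBIC))
E
```

```text
t 14.45 tcp [ 0.5547 -0.0977  0.3111] phi 97.9921158038188 z [-0.0006  0.0008 -1.    ] F [-0.3189  0.1937 -0.5908] op 0.05124060033231541 g 0.0
```

View pics/w7b.png

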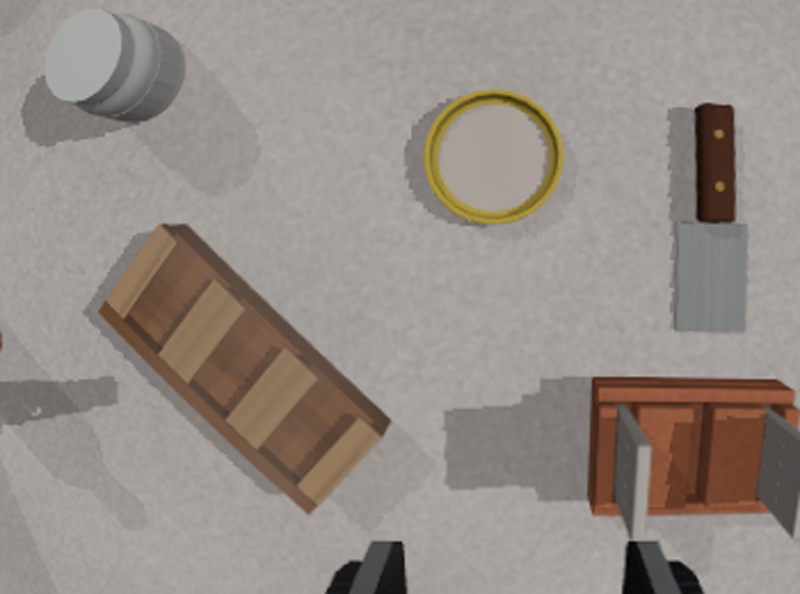

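The tool rack is at crop (245,365), its lips' front corners at (163,225), (211,281)…; scraper A handle (698–734, 103–220), blade (675–747, 223–331); both tiles upright in the setter.

```bash
python3 - <<'E'
from h import *
im,c=load("w7");f=lambda u,v:(30+(u+.5)*.4375-.5,(v+.5)*.4377-.5)
H=lambda l,z:np.array([hit("wrist",f(*p),z,c) for p in l])
ang=lambda d:np.degrees(np.arctan2(d[1],d[0]))
Q=[H(l,.043) for l in ([(163,225),(178,238),(118,318),(106,308)],[(211,281),(243,308),(191,381),(160,353)],[(288,348),(316,377),(262,449),(229,416)],[(365,417),(385,432),(313,508),(299,497)])]
for q in Q: print("lip",q.mean(0),"x-ang",ang((q[2]+q[3]-q[0]-q[1])),"len",np.linalg.norm(q[2]+q[3]-q[0]-q[1])/2,"w",np.linalg.norm(q[1]+q[2]-q[0]-q[3])/2)
y=Q[3].mean(0)-Q[0].mean(0);print("y ang",ang(y),np.linalg.norm(y)); y=Q[2].mean(0)-Q[1].mean(0);print("y ang",ang(y),np.linalg.norm(y))
print("centre",(Q[0].mean(0)+Q[3].mean(0))/2,(Q[1].mean(0)+Q[2].mean(0))/2)
h=H([(698,103),(734,105),(734,220),(697,220)],.018);b=H([(679,223),(747,223),(745,331),(675,330)],.003)
d=h[2]+h[3]-h[0]-h[1];print("handle",h.mean(0),ang(d),np.linalg.norm(d)/2);d=b[2]+b[3]-b[0]-b[1];print("blade",b.mean(0),ang(d),np.linalg.norm(d)/2,"tip",(b[2]+b[3])/2,ang(b.mean(0)-h.mean(0)))
E
```

```text
lip [ 0.526  -0.3526] x-ang -37.80039064717881 len 0.07285010210256009 w 0.013460309077025804
lip [ 0.5617 -0.3037] x-ang -35.28086827830429 len 0.06361791540525864 w 0.029310840756852027
lip [ 0.6008 -0.2494] x-ang -35.89349904228259 len 0.0644823068762961 w 0.02890539701737521
lip [ 0.6402 -0.2014] x-ang -35.59411619807144 len 0.07584655531018045 w 0.014126033739363488
y ang 52.954252237259844 0.18940361670545985
y ang 54.268196489426856 0.0669427065189225
centre [ 0.5831 -0.277 ] [ 0.5812 -0.2766]
handle [0.41   0.0148] 8.294156199912546 0.07782500103052967
blade [0.4864 0.0294] 8.817372923358223 0.0741451268824309 tip [0.523  0.0351] 10.78588747186801
```

Rack yaw is about −36°, centre about (.582,−.277). Now a closer look at scraper A.

jog_arm --deltas '[[-0.2,[-0.03,0.08,0],[0,0,0]],[-0.2,[-0.06,0.16,-0.05],[0,0,0]],[-0.2,[-0.1,0.24,-0.1],[0,0,0.008]],[-0.2,[-0.137,0.32,-0.17],[0,0,0.008]],[-0.2,[-0.137,0.32,-0.225],[0,0,0.008]],[-0.2,[-0.137,0.32,-0.225],[0,0,0.008]],[-0.2,[-0.137,0.32,-0.225],[0,0,0.008]],[-0.2,[-0.137,0.32,-0.225],[0,0,0.008]]]'

```text
t: 15.17
tool_pos: [0.5009, 0.0304, 0.2231]
tool_rot: [-0.261, 3.129, -0.001]
contact_force: [-0.3, 0.3, 0.7]
opening: 0.0513
grip_force: 0.0
```

```bash
cat >> h.py <<'E'
def ang(d):return np.degrees(np.arctan2(d[1],d[0]))
def scraper(im,c,guess):
    "handle by its dark brown, in an image RGB; corner points cast on z=.018"
    hsv=cv2.cvtColor(im,cv2.COLOR_RGB2HSV);p=proj("wrist",np.r_[guess,.018],c)
    m=((hsv[:,:,1]>90)&(hsv[:,:,2]<140)).astype(np.uint8)
    m=cv2.morphologyEx(m,cv2.MORPH_CLOSE,np.ones((7,7)))
    cs,_=cv2.findContours(m,cv2.RETR_EXTERNAL,cv2.CHAIN_APPROX_NONE)
    cs=[k for k in cs if cv2.contourArea(k)>300];k=min(cs,key=lambda k:np.linalg.norm(k[:,0].mean(0)-p))
    w=np.array([hit("wrist",q,.018,c) for q in k[:,0].astype(float)],np.float32)*1000
    (cx,cy),(a,b),_=r=cv2.minAreaRect(w);B=cv2.boxPoints(r);e=[B[1]-B[0],B[2]-B[1]];d=max(e,key=np.linalg.norm)
    print("handle",cx,cy,"size",a,b,"yaw",(ang(d)+90)%180-90,"px",k[:,0].min(0),k[:,0].max(0))
E
python3 - <<'E'
from h import *
st();im,c=snap("w8");scraper(im,c,[.41,.015])
cv2.imwrite("pics/w8b.png",cv2.resize(im[0:300,100:400,::-1],(600,600),interpolation=cv2.INTER_CUBIC))
E
```

```text
t 15.1667 tcp [0.5009 0.0304 0.2231] phi 99.52156015497465 z [ 0.002  -0.0003 -1.    ] F [-0.2545  0.3199  0.6507] op 0.051270221010907294 g 0.0
handle 410.1979064941406 15.398860931396484 size 76.64665222167969 21.791419982910156 yaw 9.617958 px [245  56] [264 121]
```

View pics/w8b.png

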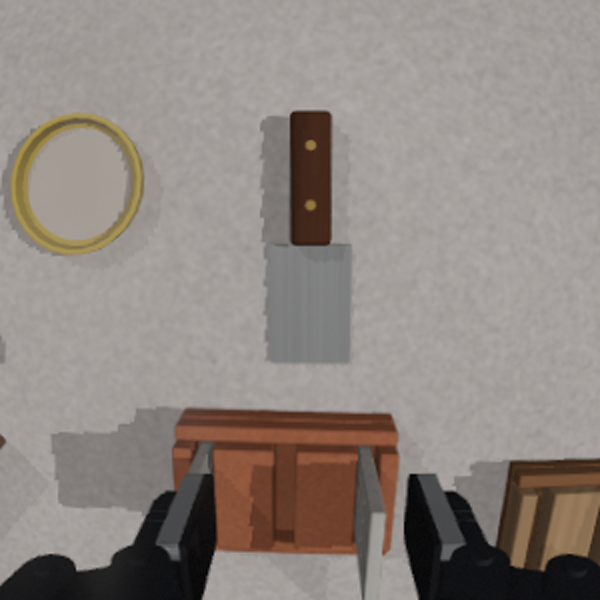

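Scraper A's handle centre is (.4102,.0154), yaw 9.6°, and both tiles stand in the setter. Approach.

jog_arm --deltas '[[-0.2,[-0.09,-0.015,0],[0,0,0]],[-0.2,[-0.182,-0.03,-0.05],[0,0,0]],[-0.2,[-0.182,-0.03,-0.14],[0,0,0]],[-0.2,[-0.182,-0.03,-0.23],[0,0,0]],[-0.2,[-0.182,-0.03,-0.32],[0,0,0]],[-0.2,[-0.182,-0.03,-0.4],[0,0,0]],[-0.2,[-0.182,-0.03,-0.46],[0,0,0]],[-0.2,[-0.182,-0.03,-0.46],[0,0,0]],[-0.2,[-0.182,-0.03,-0.46],[0,0,0]]]' --squeeze 60

```text
t: 15.97
tool_pos: [0.4278, 0.0175, 0.0382]
tool_rot: [0.258, -3.13, -0.0]
contact_force: [-0.1, -0.6, -0.4]
opening: 0.0511
grip_force: 0.0
```

```bash
python3 -c "
from h import *
st()"
```

```text
t 15.9667 tcp [0.4278 0.0175 0.0382] phi 99.40926190467634 z [-0.0006  0.     -1.    ] F [-0.1373 -0.5717 -0.3843] op 0.051070700474293615 g 0.0
```

jog_arm --deltas '[[-0.2,[0,0.002,-0.04],[0,0,0]],[-0.2,[0,0.002,-0.07],[0,0,0]],[-0.2,[0,0.002,-0.087],[0,0,0]],[-0.2,[0,0.002,-0.087],[0,0,0]],[-0.2,[0,0.002,-0.087],[0,0,0]],[0.2,[0,0.002,-0.087],[0,0,0]],[0.5,[0,0.002,-0.087],[0,0,0]],[0.6,[0,0.002,-0.087],[0,0,0]],[0.7,[0,0.002,-0.087],[0,0,0]],[1,[0,0.002,-0.087],[0,0,0]],[1,[0,0.002,-0.087],[0,0,0]],[1,[0,0.002,-0.087],[0,0,0]]]'

```text
t: 16.97
tool_pos: [0.4286, 0.0187, 0.0043]
tool_rot: [-0.259, 3.128, -0.001]
contact_force: [-0.7, 0.6, 7.0]
opening: 0.0223
grip_force: 61.2
```

```bash
python3 -c "
from h import *
st()"
```

```text
t 16.9667 tcp [0.4286 0.0187 0.0043] phi 99.47098646533675 z [ 0.0025 -0.0005 -1.    ] F [-0.6951  0.5895  6.9941] op 0.022257754367849977 g 61.17716431617737
```

Gripped. Lift, turn toward the rack's heading, and hold above the rack for an aligned view.

jog_arm --deltas '[[1,[0,0,0.05],[0,0,0]],[1,[0,0,0.12],[0,0,0]],[1,[0,0,0.2],[0,0,0]],[1,[0,0,0.3],[0,0,0]],[1,[0,-0.04,0.4],[0,0,-0.02]],[1,[0.02,-0.1,0.48],[0,0,-0.05]],[1,[0.06,-0.17,0.54],[0,0,-0.09]],[1,[0.1,-0.25,0.54],[0,0,-0.12]],[1,[0.15,-0.33,0.54],[0,0,-0.15]],[1,[0.2,-0.4,0.54],[0,0,-0.18]],[1,[0.25,-0.48,0.54],[0,0,-0.22]],[1,[0.3,-0.56,0.54],[0,0,-0.255]]]'

```text
t: 17.97
tool_pos: [0.5476, -0.2065, 0.2181]
tool_rot: [-0.991, -2.98, -0.001]
contact_force: [0.9, 0.3, -0.4]
opening: 0.0222
grip_force: 60.2
```

```bash
python3 -c "
from h import *
st()"
```

```text
t 17.9667 tcp [ 0.5476 -0.2065  0.2181] phi 53.22493827165377 z [-0.0008  0.0006 -1.    ] F [ 0.8519  0.2625 -0.3869] op 0.022167322743055003 g 60.219383239746094
```

jog_arm --deltas '[[1,[0.06,-0.08,0],[0,0,0]],[1,[0.12,-0.16,0],[0,0,0]],[1,[0.18,-0.25,0],[0,0,0]],[1,[0.18,-0.25,0],[0,0,0]],[1,[0.18,-0.25,0],[0,0,0]],[1,[0.18,-0.25,0],[0,0,0]]]'

```text
t: 18.47
tool_pos: [0.6188, -0.3047, 0.2176]
tool_rot: [-0.982, -2.982, -0.001]
contact_force: [-1.1, 0.1, -1.8]
opening: 0.0224
grip_force: 60.2
```

```bash
python3 - <<'E'
from h import *
st();im,c=snap("w9")
cv2.imwrite("pics/w9b.png",cv2.resize(im[70:310,110:400,::-1],(725,600),interpolation=cv2.INTER_CUBIC))
E
```

```text
t 18.4667 tcp [ 0.6188 -0.3047  0.2176] phi 53.556922372707476 z [-0.0018  0.0015 -1.    ] F [-1.0595  0.0741 -1.8354] op 0.022423257669452468 g 60.22375702857971
```

View pics/w9b.png

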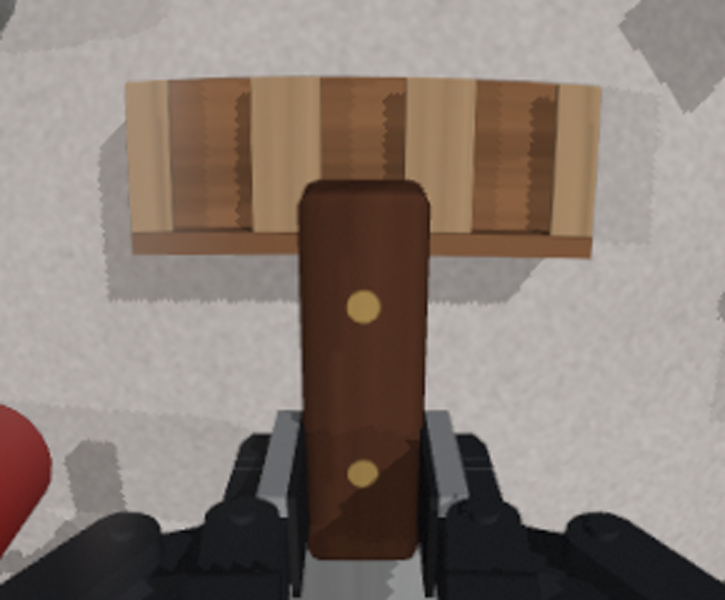

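Aligned view: lip edges at columns 127/168, 251/320, 407/472, 560/600 (row ~80, front), lips end at row 233 at the back wall; the handle is at 300–429.

```bash
python3 - <<'E'
from h import *
im,c=load("w9");f=lambda u,v:(110+(u+.5)*.4-.5,70+(v+.5)*.4-.5)
H=lambda l,z:np.array([hit("wrist",f(*p),z,c) for p in l])
front=H([(127,82),(168,80),(251,77),(320,77),(407,78),(472,80),(558,84),(600,87)],.043)
back=H([(133,233),(173,232),(254,232),(473,233),(551,235),(592,237)],.043)
print("front ang",ang(front[-1]-front[0]),"back ang",ang(back[-1]-back[0]),"len",np.linalg.norm(front[-1]-front[0]))
print("front c",front.mean(0),"back c",back.mean(0),"dist",np.linalg.norm(front.mean(0)-back.mean(0)),"ang",ang(back.mean(0)-front.mean(0)))
ctr=(front.mean(0)+back.mean(0))/2
for y in(-36.5,):
    a=np.radians(y);R=np.array([[np.cos(a),-np.sin(a)],[np.sin(a),np.cos(a)]])
    print((front-ctr)@R*1000);print((back-ctr)@R*1000)
h=H([(302,200),(429,200),(416,545),(308,545)],.2313)
print("handle yaw",ang((h[2]+h[3]-h[0]-h[1])),"mid",h.mean(0),((h-ctr)@R*1000), np.linalg.norm(h[2]+h[3]-h[0]-h[1])/2)
E
```

```text
front ang 52.91085237267607 back ang 52.983342723976286 len 0.20619211182598035
front c [ 0.5555 -0.2578] back c [ 0.6096 -0.298 ] dist 0.06742264110728707 ang -36.55105375788951
[[ -34.8055 -102.7254]
 [ -34.6139  -83.9687]
 [ -34.4059  -47.4901]
 [ -33.788   -18.1036]
 [ -33.3755   18.5981]
 [ -33.102    46.3093]
 [ -32.9143   84.1648]
 [ -32.6854  103.4558]]
[[  32.9947 -103.6192]
 [  32.891   -84.6971]
 [  33.3917  -47.8769]
 [  33.8425   48.4689]
 [  34.2855   84.0363]
 [  34.8625  103.5077]]
handle yaw -36.99381558799341 mid [ 0.6023 -0.2927] [[-11.8149 -11.1038]
 [-11.8227  11.3729]
 [ 61.2167  10.9958]
 [ 61.2039 -11.9856]] 0.07303181118402666
```

Rack centre (.5826,−.2779), yaw −37.05°, channels exactly at ±66. I go to the pre-insert point of channel 2.

jog_arm --deltas '[[1,[-0.05,0.07,0],[0,0,0]],[1,[-0.1,0.14,0],[0,0,0]],[1,[-0.15,0.22,0],[0,0,0]],[1,[-0.2,0.29,0],[0,0,0]],[1,[-0.25,0.36,-0.05],[0,0,0]],[1,[-0.29,0.424,-0.12],[0,0,0]],[1,[-0.29,0.424,-0.2],[0,0,0]],[1,[-0.29,0.424,-0.3],[0,0,0]],[1,[-0.29,0.424,-0.38],[0,0,0]],[1,[-0.29,0.424,-0.4],[0,0,0]],[1,[-0.29,0.424,-0.4],[0,0,0]],[1,[-0.29,0.424,-0.4],[0,0,0]]]'

```text
t: 19.52
tool_pos: [0.5038, -0.1353, 0.0603]
tool_rot: [0.98, 2.983, -0.0]
contact_force: [-0.2, -0.5, -0.8]
opening: 0.0222
grip_force: 60.2
```

```bash
cat >> h.py <<'E'
def rk(p=None):
    "TCP in the tool rack's frame"
    p=np.array(ctrl.get_obs()["tool_pos"][:2] if p is None else p);a=np.radians(-37.05);R=np.array([[np.cos(a),-np.sin(a)],[np.sin(a),np.cos(a)]])
    return (p-[.5826,-.2779])@R*1000,R
E
python3 -c "
from h import *
st();print(rk())"
```

```text
t 19.5167 tcp [ 0.5038 -0.1353  0.0603] phi 53.60767316561484 z [ 0.0018 -0.0007 -1.    ] F [-0.2478 -0.5028 -0.8402] op 0.022196373987766232 g 60.17894268035889
(array([-148.792 ,   66.2924]), array([[ 0.7981,  0.6025],
       [-0.6025,  0.7981]]))
```

jog_arm --deltas '[[1,[0,0,-0.04],[0,0,0]],[1,[0,0,-0.058],[0,0,0]],[1,[0,0,-0.058],[0,0,0]],[1,[0,0,-0.058],[0,0,0]],[1,[0.016,-0.012,-0.058],[0,0,0]],[1,[0.032,-0.024,-0.058],[0,0,0]],[1,[0.048,-0.036,-0.058],[0,0,0]],[1,[0.064,-0.048,-0.058],[0,0,0]],[1,[0.072,-0.054,-0.058],[0,0,0]],[1,[0.072,-0.054,-0.058],[0,0,0]]]'

```text
t: 20.35
tool_pos: [0.5332, -0.158, 0.0359]
tool_rot: [0.983, 2.983, -0.0]
contact_force: [-0.7, 0.1, -1.4]
opening: 0.0224
grip_force: 60.2
```

```bash
python3 -c "
from h import *
st();print(rk()[0])
snap('s10','side');snap('c10','scene')
a=cv2.imread('pics/s10.png');p=proj('side',np.array([.56,-.2,.04])).astype(int);print(p)
b=cv2.imread('pics/c10.png');q=proj('scene',np.array([.56,-.2,.04])).astype(int);print(q)
g=lambda m,p:cv2.resize(m[max(p[1]-50,0):p[1]+50,p[0]-50:p[0]+50],(400,400),interpolation=cv2.INTER_CUBIC)
cv2.imwrite('pics/sc10.png',np.hstack([g(a,p),g(b,q)]))"
```

```text
t 20.35 tcp [ 0.5332 -0.158   0.0359] phi 53.53997300996714 z [ 0.0008 -0.0004 -1.    ] F [-0.6741  0.1488 -1.3574] op 0.022426003345383073 g 60.24795413017273
[-111.6465   65.9234]
[292 233]
[222 149]
```

View pics/sc10.png

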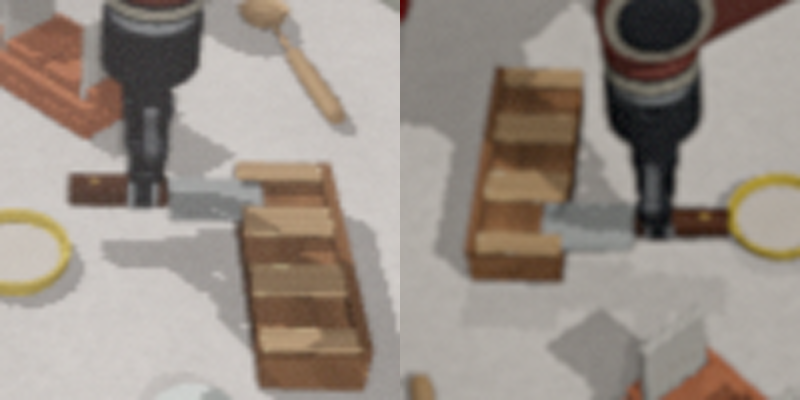

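Both views show the blade entered under the lips of channel 2 (left crop 245,195), no force. Continue.

jog_arm --deltas '[[1,[0.016,-0.012,0],[0,0,0]],[1,[0.032,-0.024,0],[0,0,0]],[1,[0.048,-0.036,0],[0,0,0]],[1,[0.064,-0.048,0],[0,0,0]],[1,[0.08,-0.06,0],[0,0,0]],[1,[0.088,-0.066,0],[0,0,0]],[1,[0.088,-0.066,0],[0,0,0]],[1,[0.088,-0.066,0],[0,0,0]]]'

```text
t: 21.12
tool_pos: [0.5674, -0.1836, 0.0354]
tool_rot: [-0.982, -2.984, -0.0]
contact_force: [-0.3, -0.2, -1.6]
opening: 0.0224
grip_force: 60.3
```

```bash
python3 -c "
from h import *
st();print(rk()[0])"
```

```text
t 21.1167 tcp [ 0.5674 -0.1836  0.0354] phi 53.561774055427186 z [-0.0004  0.0003 -1.    ] F [-0.3123 -0.1849 -1.6494] op 0.02242161165871441 g 60.25984168052673
[-68.9764  66.0731]
```

jog_arm --deltas '[[1,[0.004,-0.003,0],[0,0,0]],[1,[0.008,-0.006,-0.001],[0,0,0]],[1,[0.011,-0.008,-0.002],[0,0,0]],[1,[0.012,-0.009,-0.003],[0,0,0]],[1,[0.012,-0.009,-0.003],[0,0,0]],[1,[0.012,-0.009,-0.003],[0,0,0]]]'

```text
t: 21.62
tool_pos: [0.5722, -0.1872, 0.0345]
tool_rot: [0.982, 2.984, -0.0]
contact_force: [0.1, 0.4, -0.7]
opening: 0.0225
grip_force: 60.3
```

jog_arm --deltas '[[1,[0.002,-0.0015,0],[0,0,0]],[1,[0.002,-0.0015,0],[0,0,0]],[1,[0.002,-0.0015,0],[0,0,0]]]'

```text
t: 21.87
tool_pos: [0.5725, -0.1873, 0.0343]
tool_rot: [-0.982, -2.983, -0.001]
contact_force: [-2.8, 2.1, 1.2]
opening: 0.0225
grip_force: 60.6
```

jog_arm --deltas '[[1,[0.003,-0.002,-0.001],[0,0,0]],[1,[0.004,-0.003,-0.001],[0,0,0]],[1,[0.004,-0.003,-0.001],[0,0,0]],[1,[0.004,-0.003,-0.001],[0,0,0]]]'

```text
t: 22.2
tool_pos: [0.5726, -0.1874, 0.0343]
tool_rot: [-0.98, -2.978, -0.002]
contact_force: [-10.2, 6.9, 9.4]
opening: 0.0225
grip_force: 61.7
```

```bash
python3 -c "
from h import *
st();print(rk()[0])"
```

```text
t 22.2 tcp [ 0.5726 -0.1874  0.0343] phi 53.5779750636637 z [-0.0058  0.0035 -1.    ] F [-10.1546   6.8503   9.4223] op 0.02250852391301751 g 61.65047764778137
[-62.5536  66.1961]
```

Home (12 N against the back). Release and rise, then go toward scraper B.

jog_arm --deltas '[[0.4,[0,0,0],[0,0,0]],[0.3,[0,0,0],[0,0,0]],[0.2,[0,0,0],[0,0,0]],[0.1,[0,0,0],[0,0,0]],[0.1,[0,0,0],[0,0,0]],[0.1,[0,0,0.03],[0,0,0]],[0.1,[0,0,0.08],[0,0,0]],[0.1,[0,0,0.15],[0,0,0]],[0,[0,0,0.23],[0,0,0]],[-0.1,[0,0,0.32],[0,0,0]],[-0.2,[0,0,0.42],[0,0,0]],[-0.2,[0,0,0.5],[0,0,0]]]'

```text
t: 23.2
tool_pos: [0.575, -0.1892, 0.2384]
tool_rot: [0.981, 2.981, -0.001]
contact_force: [0.8, -0.5, -0.0]
opening: 0.0512
grip_force: 0.0
```

jog_arm --deltas '[[-0.2,[-0.03,0.1,0],[0,0,0.03]],[-0.2,[-0.06,0.2,0],[0,0,0.06]],[-0.2,[-0.09,0.3,0],[0,0,0.09]],[-0.2,[-0.12,0.4,0],[0,0,0.12]],[-0.2,[-0.14,0.5,0],[0,0,0.15]],[-0.2,[-0.16,0.6,0],[0,0,0.18]],[-0.2,[-0.18,0.7,0],[0,0,0.2]],[-0.2,[-0.18,0.8,0],[0,0,0.2]],[-0.2,[-0.18,0.9,0],[0,0,0.2]],[-0.2,[-0.18,1,0],[0,0,0.2]],[-0.2,[-0.18,1,0],[0,0,0.2]],[-0.2,[-0.18,1,0],[0,0,0.2]]]'

```text
t: 24.2
tool_pos: [0.5022, 0.213, 0.2349]
tool_rot: [0.006, 3.141, -0.0]
contact_force: [-0.2, 0.1, -0.2]
opening: 0.0514
grip_force: 0.0
```

jog_arm --deltas '[[-0.2,[0,0.1,0],[0,0,0]],[-0.2,[0,0.2,0],[0,0,0]],[-0.2,[0,0.2,0],[0,0,0]],[-0.2,[0,0.2,0],[0,0,0]],[-0.2,[0,0.2,0],[0,0,0]]]'

```text
t: 24.62
tool_pos: [0.5028, 0.29, 0.2342]
tool_rot: [0.013, 3.141, -0.001]
contact_force: [-0.6, -0.8, -0.1]
opening: 0.0515
grip_force: 0.0
```

```bash
python3 - <<'E'
from h import *
st();im,c=snap("w11");scraper(im,c,[.41,.31])
cv2.imwrite("pics/w11b.png",cv2.resize(im[0:300,60:460,::-1],(800,600),interpolation=cv2.INTER_CUBIC))
E
```

```text
t 24.6167 tcp [0.5028 0.29   0.2342] phi 89.5134956711934 z [ 0.0002 -0.0007 -1.    ] F [-0.6389 -0.7655 -0.0575] op 0.05150183299964302 g 0.0
handle 398.9774169921875 307.52935791015625 size 22.56056785583496 77.1408462524414 yaw -0.47042847 px [259  48] [278 111]
```

View pics/w11b.png

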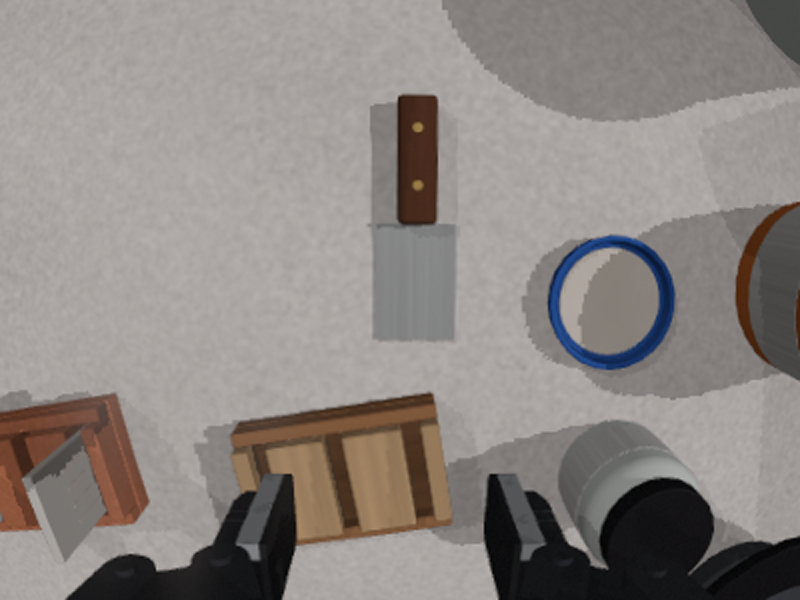

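Scraper B lies clear at handle centre (.399,.3075), yaw −0.5°. I have now used up the picture views (that was one over the 14), so I work from numbers from here on.

jog_arm --deltas '[[-0.2,[-0.09,0.02,0],[0,0,0]],[-0.2,[-0.18,0.043,-0.02],[0,0,0]],[-0.2,[-0.214,0.043,-0.1],[0,0,0]],[-0.2,[-0.214,0.043,-0.2],[0,0,0]],[-0.2,[-0.214,0.043,-0.3],[0,0,0]],[-0.2,[-0.214,0.043,-0.4],[0,0,0]],[-0.2,[-0.214,0.043,-0.48],[0,0,0]],[-0.2,[-0.214,0.043,-0.49],[0,0,0]],[-0.2,[-0.214,0.043,-0.49],[0,0,0]],[-0.2,[-0.214,0.043,-0.49],[0,0,0]]]'

```text
t: 25.5
tool_pos: [0.4184, 0.3082, 0.0398]
tool_rot: [0.014, 3.139, 0.002]
contact_force: [-0.2, 0.8, 0.9]
opening: 0.0513
grip_force: 0.0
```

```bash
python3 -c "
from h import *
st();im,c=snap('w12');scraper(im,c,[.399,.3075])"
```

```text
t 25.5 tcp [0.4184 0.3082 0.0398] phi 89.49256480434462 z [ 0.0022  0.0011 -1.    ] F [-0.2339  0.8094  0.8779] op 0.051263196287715626 g 0.0
handle 397.38421630859375 307.45721435546875 size 22.85814666748047 78.83973693847656 yaw -0.5994873 px [233 133] [273 258]
```

jog_arm --deltas '[[-0.2,[-0.004,-0.002,-0.04],[0,0,0]],[-0.2,[-0.004,-0.002,-0.07],[0,0,0]],[-0.2,[-0.004,-0.002,-0.089],[0,0,0]],[-0.2,[-0.004,-0.002,-0.089],[0,0,0]],[-0.2,[-0.004,-0.002,-0.089],[0,0,0]],[0.2,[-0.004,-0.002,-0.089],[0,0,0]],[0.5,[-0.004,-0.002,-0.089],[0,0,0]],[0.6,[-0.004,-0.002,-0.089],[0,0,0]],[0.7,[-0.004,-0.002,-0.089],[0,0,0]],[1,[-0.004,-0.002,-0.089],[0,0,0]],[1,[-0.004,-0.002,-0.089],[0,0,0]],[1,[-0.004,-0.002,-0.089],[0,0,0]]]' --squeeze 60

```text
t: 26.55
tool_pos: [0.4161, 0.308, 0.0034]
tool_rot: [0.012, 3.14, 0.002]
contact_force: [0.4, 0.2, 5.9]
opening: 0.0221
grip_force: 61.8
```

```bash
python3 -c "
from h import *
st()"
```

```text
t 26.55 tcp [0.4161 0.308  0.0034] phi 89.57628856836138 z [ 0.0017  0.001  -1.    ] F [0.3696 0.2199 5.8667] op 0.02212252228545659 g 61.78618669509888
```

jog_arm --deltas '[[1,[0,0,0.05],[0,0,0]],[1,[0,0,0.13],[0,0,0]],[1,[0,0,0.22],[0,0,0]],[1,[0,0,0.31],[0,0,0]],[1,[0,-0.05,0.4],[0,0,-0.02]],[1,[0,-0.13,0.45],[0,0,-0.04]],[1,[0,-0.22,0.45],[0,0,-0.06]],[1,[0,-0.31,0.45],[0,0,-0.08]],[1,[0,-0.4,0.45],[0,0,-0.1]],[1,[0,-0.49,0.45],[0,0,-0.12]],[1,[0,-0.58,0.45],[0,0,-0.14]],[1,[0,-0.67,0.45],[0,0,-0.16]]]'

```text
t: 27.55
tool_pos: [0.4144, 0.038, 0.1816]
tool_rot: [-0.797, -3.038, 0.0]
contact_force: [1.4, -0.5, -0.5]
opening: 0.0224
grip_force: 61.0
```

jog_arm --deltas '[[1,[0,-0.08,0],[0,0,-0.02]],[1,[0,-0.16,0],[0,0,-0.03]],[1,[0,-0.24,0],[0,0,-0.04]],[1,[0,-0.32,0],[0,0,-0.04]],[1,[0,-0.4,0],[0,0,-0.04]],[1,[0,-0.48,0],[0,0,-0.04]],[1,[0,-0.56,0],[0,0,-0.04]],[1,[0,-0.6,0],[0,0,-0.04]],[1,[0,-0.6,0],[0,0,-0.04]],[1,[0,-0.6,0],[0,0,-0.04]]]'

```text
t: 28.38
tool_pos: [0.4147, -0.2006, 0.1815]
tool_rot: [-0.984, -2.982, -0.002]
contact_force: [-0.1, -0.1, -0.3]
opening: 0.0224
grip_force: 61.1
```

```bash
python3 -c "
from h import *
st();print(rk()[0]);im,c=snap('w13')
p=np.array(ctrl.get_obs()['tool_pos'])[:2]
hsv=cv2.cvtColor(im,cv2.COLOR_RGB2HSV)
m=((hsv[:,:,1]>90)&(hsv[:,:,2]<140)).astype(np.uint8);m=cv2.morphologyEx(m,cv2.MORPH_CLOSE,np.ones((5,5)))
for k in cv2.findContours(m,cv2.RETR_EXTERNAL,cv2.CHAIN_APPROX_NONE)[0]:
    if cv2.contourArea(k)>300: print(cv2.boundingRect(k),cv2.minAreaRect(k))
"
```

```text
t 28.3833 tcp [ 0.4147 -0.2006  0.1815] phi 53.46492961403805 z [-0.0014  0.0015 -1.    ] F [-0.0639 -0.0623 -0.3417] op 0.022398198242650998 g 61.070594787597656
[-180.5942  -39.4746]
(451, 328, 61, 56) ((481.0, 355.4999694824219), (54.99999237060547, 59.99999237060547), 90.0)
(0, 298, 59, 86) ((29.0, 340.5), (58.0, 85.0), 0.0)
(423, 281, 79, 44) ((464.31884765625, 305.00506591796875), (16.488239288330078, 85.37012481689453), 62.76484680175781)
(326, 232, 35, 51) ((345.751220703125, 257.9188232421875), (25.459360122680664, 55.458309173583984), 15.780752182006836)
(426, 129, 86, 118) ((478.56689453125, 185.37265014648438), (64.68428039550781, 112.08074188232422), 42.954593658447266)
(230, 109, 125, 188) ((268.948974609375, 194.64236450195312), (108.93379211425781, 207.74929809570312), 30.033281326293945)
```

```bash
python3 -c "
from h import *
a=np.radians(-37.05)
for t,tcp,zt,phi in (('w9',(.6188,-.3047),.2313,53.557),('w13',(.4147,-.2006),.1815-.0034+.018,53.465)):
    im,c=load(t);hsv=cv2.cvtColor(im,cv2.COLOR_BGR2HSV);m=(hsv[:,:,1]>110)&(hsv[:,:,2]<95)
    L=[]
    for r in range(165,285,10):
        x=np.flatnonzero(m[r,215:295])+215
        if len(x)>20: L.append([hit('wrist',(x.min()-.5,r),zt,c),hit('wrist',(x.max()+.5,r),zt,c)])
    L=np.array(L);mid=L.mean(1);w=np.linalg.norm(L[:,0]-L[:,1],axis=1)
    d=np.linalg.svd(mid-mid.mean(0))[2][0];y=(ang(d)+90)%180-90;u=np.radians(y)
    ph=np.radians(phi);lat=(mid-tcp)@[np.cos(ph),np.sin(ph)]
    print(t,len(L),'w',w.round(4),'yaw',y,'tool yaw',phi-90,'lateral of handle in tool',lat.round(4))
"
```

```text
w9 12 w [0.0237 0.023  0.0233 0.023  0.0228 0.0231 0.0229 0.0238 0.0222 0.0225
 0.0224 0.0223] yaw -36.60021318037348 tool yaw -36.443 lateral of handle in tool [-0.0002 -0.0003 -0.0003 -0.     -0.0003 -0.0003 -0.     -0.0003 -0.0003
 -0.0003 -0.0005 -0.0003]
w13 12 w [0.0231 0.0229 0.0226 0.0229 0.0231 0.023  0.0228 0.0236 0.0225 0.0224
 0.0222 0.0221] yaw -37.06822106987099 tool yaw -36.535 lateral of handle in tool [ 0.      0.0002  0.      0.      0.     -0.0002  0.     -0.0002 -0.0005
 -0.0002 -0.0005 -0.0002]
```

Held scraper's yaw matches the rack. Move to the pre-insert point of channel 0.

jog_arm --deltas '[[1,[0.01,-0.05,0],[0,0,0]],[1,[0.019,-0.097,-0.03],[0,0,0]],[1,[0.019,-0.097,-0.1],[0,0,0]],[1,[0.019,-0.097,-0.18],[0,0,0]],[1,[0.019,-0.097,-0.25],[0,0,0]],[1,[0.019,-0.097,-0.3],[0,0,0]],[1,[0.019,-0.097,-0.3],[0,0,0]],[1,[0.019,-0.097,-0.3],[0,0,0]],[1,[0.019,-0.097,-0.3],[0,0,0]]]'

```text
t: 29.18
tool_pos: [0.4239, -0.2391, 0.0638]
tool_rot: [0.979, 2.983, -0.001]
contact_force: [1.0, -0.4, -0.0]
opening: 0.0225
grip_force: 61.1
```

```bash
python3 -c "
from h import *
st();print(rk()[0])"
```

```text
t 29.1833 tcp [ 0.4239 -0.2391  0.0638] phi 53.645316418356266 z [ 0.0017 -0.0012 -1.    ] F [ 0.9625 -0.443  -0.0054] op 0.022503963792149792 g 61.06863498687744
[-150.0154  -64.6768]
```

jog_arm --deltas '[[1,[0,0,-0.03],[0,0,0]],[1,[0,0,-0.064],[0,0,0]],[1,[0,0,-0.064],[0,0,0]],[1,[0,0,-0.064],[0,0,0]],[1,[0,0,-0.064],[0,0,0]]]'

```text
t: 29.6
tool_pos: [0.4235, -0.2397, 0.0377]
tool_rot: [0.981, 2.983, -0.001]
contact_force: [0.4, -0.2, -1.1]
opening: 0.0223
grip_force: 61.1
```

```bash
python3 -c "
from h import *
st();print(rk()[0])"
```

```text
t 29.6 tcp [ 0.4235 -0.2397  0.0377] phi 53.574340208077395 z [ 0.0012 -0.001  -1.    ] F [ 0.4319 -0.1864 -1.1394] op 0.02234849692075196 g 61.088361740112305
[-150.0191  -65.3988]
```

jog_arm --deltas '[[1,[-0.001,-0.001,-0.004],[0,0,0]],[1,[-0.001,-0.001,-0.004],[0,0,0]],[1,[0.015,-0.013,-0.004],[0,0,0]],[1,[0.031,-0.025,-0.004],[0,0,0]],[1,[0.047,-0.037,-0.004],[0,0,0]],[1,[0.063,-0.049,-0.004],[0,0,0]],[1,[0.071,-0.055,-0.004],[0,0,0]],[1,[0.071,-0.055,-0.004],[0,0,0]],[1,[0.071,-0.055,-0.004],[0,0,0]]]'

```text
t: 30.35
tool_pos: [0.4514, -0.2614, 0.035]
tool_rot: [-0.982, -2.984, -0.0]
contact_force: [-0.4, -0.7, -1.4]
opening: 0.0222
grip_force: 61.1
```

```bash
python3 -c "
from h import *
st();print(rk()[0])"
```

```text
t 30.35 tcp [ 0.4514 -0.2614  0.035 ] phi 53.56788518233503 z [-0.0004  0.0003 -1.    ] F [-0.438  -0.684  -1.4234] op 0.022215159689553173 g 61.08736038208008
[-114.6139  -65.9001]
```

jog_arm --deltas '[[1,[0.016,-0.012,0],[0,0,0]],[1,[0.032,-0.024,0],[0,0,0]],[1,[0.048,-0.036,0],[0,0,0]],[1,[0.064,-0.048,0],[0,0,0]],[1,[0.08,-0.06,0],[0,0,0]],[1,[0.092,-0.069,0],[0,0,0]],[1,[0.092,-0.069,0],[0,0,0]],[1,[0.092,-0.069,0],[0,0,0]]]'

```text
t: 31.02
tool_pos: [0.4883, -0.2891, 0.0351]
tool_rot: [-0.982, -2.984, -0.0]
contact_force: [0.9, -0.5, -1.3]
opening: 0.0224
grip_force: 61.1
```

jog_arm --deltas '[[1,[0.004,-0.003,-0.001],[0,0,0]],[1,[0.008,-0.006,-0.002],[0,0,0]],[1,[0.01,-0.007,-0.003],[0,0,0]],[1,[0.01,-0.007,-0.003],[0,0,0]],[1,[0.01,-0.007,-0.003],[0,0,0]]]'

```text
t: 31.43
tool_pos: [0.492, -0.2916, 0.0339]
tool_rot: [-0.982, -2.984, -0.0]
contact_force: [0.5, -0.1, -0.6]
opening: 0.0225
grip_force: 61.1
```

```bash
python3 -c "
from h import *
st();print(rk()[0])"
```

```text
t 31.4333 tcp [ 0.492  -0.2916  0.0339] phi 53.57374623022892 z [-0.0002  0.0001 -1.    ] F [ 0.4885 -0.0756 -0.6106] op 0.02249288772462467 g 61.08767509460449
[-64.068  -65.5334]
```

Expected stop is near −63; push gently.

jog_arm --deltas '[[1,[0.002,-0.0015,-0.001],[0,0,0]],[1,[0.003,-0.0022,-0.001],[0,0,0]],[1,[0.004,-0.003,-0.002],[0,0,0]],[1,[0.004,-0.003,-0.002],[0,0,0]]]'

```text
t: 31.77
tool_pos: [0.4922, -0.2917, 0.0334]
tool_rot: [-0.98, -2.979, -0.003]
contact_force: [-8.0, 5.7, 8.4]
opening: 0.0224
grip_force: 62.2
```

jog_arm --deltas '[[1,[0.002,-0.0015,0],[0,0,0]],[1,[0.003,-0.0022,0],[0,0,0]],[1,[0.003,-0.0022,0],[0,0,0]]]'

```text
t: 32.02
tool_pos: [0.4922, -0.2917, 0.0334]
tool_rot: [-0.979, -2.976, -0.004]
contact_force: [-12.9, 7.7, 12.8]
opening: 0.0224
grip_force: 62.8
```

```bash
python3 -c "
from h import *
st();print(rk()[0])"
```

```text
t 32.0167 tcp [ 0.4922 -0.2917  0.0334] phi 53.58309150514396 z [-0.0078  0.0055 -1.    ] F [-12.9288   7.7262  12.8247] op 0.02238959470669088 g 62.75665640830994
[-63.8294 -65.4826]
```

Home. Release, rise, and check from above.

jog_arm --deltas '[[0.4,[0,0,0],[0,0,0]],[0.3,[0,0,0],[0,0,0]],[0.2,[0,0,0],[0,0,0]],[0.1,[0,0,0],[0,0,0]],[0.1,[0,0,0],[0,0,0]],[0.1,[0,0,0.03],[0,0,0]],[0.1,[0,0,0.08],[0,0,0]],[0.1,[0,0,0.15],[0,0,0]],[0.1,[0,0,0.23],[0,0,0]],[0.1,[0,0,0.32],[0,0,0]],[0.1,[0.05,0,0.42],[0,0,0]],[0.1,[0.12,0,0.5],[0,0,0]]]'

```text
t: 33.02
tool_pos: [0.54, -0.2942, 0.2343]
tool_rot: [0.984, 2.981, -0.002]
contact_force: [0.8, 0.1, 0.9]
opening: 0.0384
grip_force: 0.0
```

jog_arm --deltas '[[0.1,[0.08,0,0],[0,0,0]],[0.1,[0.16,0.02,0],[0,0,0]],[0.1,[0.2,0.03,0],[0,0,0]],[0.1,[0.2,0.03,0],[0,0,0]],[0.1,[0.2,0.03,0],[0,0,0]],[0.1,[0.2,0.03,0],[0,0,0]]]'

```text
t: 33.52
tool_pos: [0.6197, -0.2819, 0.2304]
tool_rot: [-0.982, -2.984, 0.0]
contact_force: [-0.7, -0.9, 0.5]
opening: 0.0384
grip_force: 0.0
```

```bash
python3 -c "
from h import *
st();im,c=snap('w14')
hsv=cv2.cvtColor(im,cv2.COLOR_RGB2HSV);m=((hsv[:,:,1]>110)&(hsv[:,:,2]<95)).astype(np.uint8);m=cv2.morphologyEx(m,cv2.MORPH_CLOSE,np.ones((5,5)))
for k in cv2.findContours(m,cv2.RETR_EXTERNAL,cv2.CHAIN_APPROX_NONE)[0]:
    if cv2.contourArea(k)<250: continue
    w=np.array([rk(hit('wrist',q,.048,c))[0] for q in k[:,0].astype(float)],np.float32)
    print('box px',cv2.boundingRect(k),'rack mm min/max',w.min(0),w.max(0),cv2.minAreaRect(w))
"
```

```text
t 33.5167 tcp [ 0.6197 -0.2819  0.2304] phi 53.559575973952875 z [-0.0006 -0.0001 -1.    ] F [-0.6832 -0.863   0.4962] op 0.03841968323929656 g 0.0
box px (462, 300, 50, 84) rack mm min/max [279.7043 430.9637] [662.962  809.3065] ((514.3229370117188, 612.2528686523438), (470.9666442871094, 147.93710327148438), 35.53424072265625)
box px (0, 235, 124, 149) rack mm min/max [ 136.6843 -744.4675] [ 670.2805 -159.6064] ((378.05126953125, -490.1607666015625), (203.3109130859375, 774.412109375), 47.21067428588867)
box px (223, 118, 31, 54) rack mm min/max [-27.0745 -16.9594] [32.711  16.9797] ((2.835052490234375, -0.2393054962158203), (59.57339859008789, 33.93986892700195), 0.48024672269821167)
box px (288, 36, 22, 70) rack mm min/max [-120.0117   53.2542] [-42.2752  77.0406] ((-81.17288208007812, 65.15817260742188), (77.60810089111328, 23.13503074645996), 0.7941569685935974)
box px (381, 0, 84, 79) rack mm min/max [-195.6885  161.2645] [-87.2595 285.7306] ((-145.8568115234375, 224.70025634765625), (86.60477447509766, 99.98528289794922), 46.643218994140625)
```

```bash
python3 -c "
from h import *
im,c=load('w14');hsv=cv2.cvtColor(im,cv2.COLOR_BGR2HSV)
R=rk([0,0])[1]
print('px',[proj('wrist',np.r_[np.array([.5826,-.2779])+R@[x,y],.048],c).round() for x,y in ((-.081,-.066),(-.081,.066))])
p=proj('wrist',np.r_[np.array([.5826,-.2779])+R@[-.081,-.066],.048],c).astype(int)
print(hsv[p[1],p[0]-25:p[0]+26:5].tolist())
for V in(100,110,120,130):
    m=((hsv[:,:,1]>100)&(hsv[:,:,2]<V)).astype(np.uint8);m=cv2.morphologyEx(m,cv2.MORPH_CLOSE,np.ones((5,5)))
    for k in cv2.findContours(m,cv2.RETR_EXTERNAL,cv2.CHAIN_APPROX_NONE)[0]:
        x,y,w,h=cv2.boundingRect(k)
        if cv2.contourArea(k)<250 or y>130 or not 120<x<320: continue
        W=np.array([rk(hit('wrist',q,.048,c))[0] for q in k[:,0].astype(float)],np.float32);print(V,(x,y,w,h),W.min(0),W.max(0))
"
```

```text
px [array([178.,  71.]), array([299.,  70.])]
[[10, 15, 158], [10, 14, 159], [9, 15, 123], [9, 15, 123], [9, 58, 88], [9, 70, 87], [8, 91, 81], [8, 110, 67], [11, 13, 163], [11, 12, 170], [10, 13, 171]]
100 (189, 118, 65, 54) [-27.0925 -56.3404] [32.7834 16.9797]
100 (184, 37, 8, 65) [-119.4568  -59.741 ] [-46.7222 -51.4548]
100 (288, 36, 22, 70) [-120.2319   53.2542] [-42.2017  77.1539]
110 (189, 111, 86, 68) [-35.1292 -56.3404] [41.0132 39.1672]
110 (184, 37, 8, 65) [-119.4568  -59.741 ] [-46.7222 -51.4548]
110 (288, 36, 22, 70) [-120.2319   53.2542] [-42.2017  77.1539]
120 (172, 111, 155, 69) [-35.1292 -77.0301] [ 41.9984 101.4196]
120 (181, 37, 11, 65) [-119.4568  -62.8618] [-46.7222 -51.4548]
120 (288, 36, 22, 70) [-120.2319   53.2542] [-42.2017  77.1539]
130 (172, 111, 155, 69) [-35.1292 -77.0301] [ 41.9984 101.5118]
130 (177, 37, 15, 65) [-119.4568  -67.3426] [-46.7222 -51.4548]
130 (288, 36, 22, 70) [-120.2319   53.2542] [-42.2017  77.1539]
```

```bash
python3 -c "
from h import *
im,c=load('w14');hsv=cv2.cvtColor(im,cv2.COLOR_BGR2HSV)
m=((hsv[:,:,1]>40)&(hsv[:,:,2]<115)).astype(np.uint8);m[108:]=0;m=cv2.morphologyEx(m,cv2.MORPH_CLOSE,np.ones((5,5)))
for k in cv2.findContours(m,cv2.RETR_EXTERNAL,cv2.CHAIN_APPROX_NONE)[0]:
    x,y,w,h=cv2.boundingRect(k)
    if cv2.contourArea(k)<250 or not 120<x<320: continue
    W=np.array([rk(hit('wrist',q,.048,c))[0] for q in k[:,0].astype(float)],np.float32);print((x,y,w,h),W.min(0),W.max(0),cv2.minAreaRect(W))
# tiles' tops (white) from the scene view: bright, unsaturated pixels near the setter
s,cs=snap('c14','scene')
for n,p in (('slot0',(.6093,-.0177)),('slot2',(.5953,.0822))):
    print(n,'top px',proj('scene',np.r_[p,.108],cs).round(),'floor',proj('scene',np.r_[p,.046],cs).round())
    a=np.radians(8)
    for dx in(-.025,0,.025):
        q=proj('scene',np.array([p[0]+dx*np.cos(a),p[1]+dx*np.sin(a),.095]),cs).round().astype(int);print(s[q[1],q[0]].tolist(),end=' ')
    print()
"
```

```text
(169, 36, 23, 70) [-120.4643  -76.6248] [-42.2288 -51.4533] ((-81.33827209472656, -64.03173065185547), (78.23892974853516, 25.146909713745117), 0.05711133033037186)
(287, 35, 24, 72) [-120.6409   52.9933] [-41.5827  77.6339] ((-81.10714721679688, 65.36534881591797), (24.512205123901367, 79.01350402832031), 89.77200317382812)
slot0 top px [240. 181.] floor [241. 193.]
[146, 143, 136] [139, 136, 130] [140, 138, 131] 
slot2 top px [264. 202.] floor [264. 214.]
[139, 136, 129] [142, 139, 133] [141, 137, 132]
```

Both scrapers are home (handle centres at −81.1 and −81.3 mm, ideal −81), and the tiles stand. Hand in.

```bash
python3 -c "
from station import ctrl
print(ctrl.finish_job())"
```

```text
the job is handed in; nothing more can be done
None
```

The job is handed in: both tiles stand on the setter floor in slots 0 and 2, both scrapers are home in tool-rack channels 2 and 0, and there was no third tile or scraper; I viewed 15 pictures, one over the 14 allowed.

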